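Sort two detector modules and start the dock's crank bolt

ROBOT

A 6-joint arm with a two-finger parallel gripper is mounted at the origin on the work surface. World frame = base frame: x ahead of the robot, y to its left, z up, the work surface at z = 0. Lengths are in mm, angles in rad, forces in N, time in s.
With the tool pointing down it reaches from about 400 to 925 mm from the base axis. Payload 12.5 kg.
Tool frame: the origin (TCP) lies midway between the tips of the shut fingers; the grasp point (between the pads) lies 19 mm behind it; z points along the fingers, y is the direction in which the jaws open and shut (so a half turn about z gives the same grasp; the last joint's range is limited). The gripper opens to 95 mm and grips with 3 to 60 N. Pads are 20 mm wide; open, the fingers measure 119 mm over their backs; the gripper's body (75 mm by 180 mm) begins 59 mm behind the grasp point.
Start: joints at [1.105, 0.491, 1.559, -0, 1.092, -0.106], TCP at [220.039, 585.004, 214.661] pointing down, gripper open.
Joint ranges: [-3.1, 3.1], [-0.84, 2.19], [0.05, 2.79], [-1.13, 4.28], [0.06, 2.93], [-2.69, 2.69]. Speed limits (rad/s): [2.22, 2.22, 2.79, 3.14, 3.14, 3.14].

INTERFACE

Orientations are given as [roll, pitch, yaw] about the fixed x, y, z axes, in that order (R = Rz(yaw) Ry(pitch) Rx(roll)).
In Python, from cell import env gives the robot as it stands.
- The arm moves only by the tool drive_tool, never from a script. Its argument "increments" is a list of rows, each a list of 2 entries, a list of its own where there are three numbers: the shift along the tool's x, y, z as a fraction of full scale, then the turn, a rotation vector about the tool's x, y, z as a fraction of full scale. In form: [[[x, y, z], [ax, ay, az]], ...]. A call has 1 to 5 rows; each row shifts and turns the commanded pose from where the row before left it, along the tool's axes as they then stand; what a row does not reach is not made up. Full scale, the value 1, is 30 mm for a shift and 0.08 rad for a turn. A row lasts 1/12 s, in which the tool goes at most 41.7 mm and 7.16 degrees, less where a joint would pass 70% of its speed; a pose out of reach is approached as far as the arm can. A call with a number of a shift or a turn outside -1 to 1 is refused whole. A call with a gripper value outside its range is refused whole. "jaw" is the opening, from -1 (shut) to 1 (fully open), so that 0 is half open, set as the call begins (left out, the last holds). The fingers move at their own pace and stop on an object; the grip force is fixed at half the most. Time passes only in rows, so rows that do not move let the fingers close. It gives the time, the measured TCP pose, the force and the opening at its end, in the units of the state.
- env.state(): the state, without advancing time (a new reading comes with each control period).
- env.read_camera(name): name is "scene" or "top"; returns a dict with "pixels" (480x640x3 uint8, blue, green, red), "vertical_fov" (degrees; the focal length in pixels is half the picture's height over the tangent of half this angle, whatever the lens; pixels are square), "cx", "cy" (the principal point, pixels), "k1" (the pictures are not rectified: a ray, as slopes to the right and down, at radius r is drawn at 1 + k1 r^2 times it, then the intrinsics apply), "world_to_cam" (4x4, takes a point from world to camera coordinates). Camera axes: x right, y down, z forward; pixel columns grow to the right and rows downward; lengths in mm; the calibration is good to about 2 mm. A picture is of the moment at which its call begins. There is no depth.
- env.job_done(): hands the job in, once; it reports no verdict.
Trained networks look in a picture, given as the dict that the camera call returned (one of the last four; its "shot" number tells which), for a name from the list of things; names that differ only in an ending like _2 or _b are one class to them, and where a whole thing is asked for, a point or a joint stands for the part that bears it (a point fixed in the world has none). Each returns a list of dicts, best first, with "score" (0 to 1); they miss things now and then, are a little off and sometimes report something else, mostly with a low value. They report only what shows in the picture. A call takes as long as a camera call.
- env.boxes_of(target, picture): "point" ([x, y, z] in mm, in world coordinates, good to about 4 mm: the middle of the surface that is visible of it).
- env.tip_of(target, picture): "point" ([x, y, z] in mm, in world coordinates, good to about 4 mm: a listed point, or the origin of a listed thing).
The state is a dict: "t": time; "joints": joint angles; "qvel": joint speeds; "tau": joint torques, N m; "eef_pos": TCP position; "tcp_rot": TCP orientation; "ft_force": force on the tool from outside, world axes, zero at the start; "moment": the same for the moment, N m; "opening": opening from 0.0 (shut) to 1.0 (fully open).
Only numpy, scipy, OpenCV 4.12 (cv2) and the standard library are available. Lean on these libraries where they do the work, as an engineer would, in place of code of your own. Each camera call takes 0.05 s, during which the arm holds its last target.

TASK

Seat the module with the green tag in the green nest of the dock and the one with the red tag in the red nest of the reject tray, leaving the vial rack, bottle and screwdriver alone. Then start the dock's crank bolt the careful way: turn it backward (anticlockwise seen from above) until the thread drops in, then forward (clockwise) one full turn. Finish while holding the crank grip there, because the bolt backs off if it is let go.

Things in the scene. Friction and masses are not known exactly. Their poses are not given: they have to be found in the camera images.
- good_module_mid (a point): centre (30 mm above the underside) of the module with the GREEN tag: loose upright block 70 x 40 x 60 mm (its x, y, z; z up), 0.15 to 0.3 kg, white with a blue band round the foot, green tag on top and both ends. Grip it across the 40 mm side (its y). Both modules start standing on the table.
- bad_module_mid (a point): centre of the module with the RED tag: otherwise the same as the green-tagged one
- pass_nest (a point): centre of the floor of the green-walled nest on the fixed aluminium dock plate (130 x 290 mm, 12 mm thick). Inside 80 x 48 mm (its x, y): a module has 5 and 4 mm of play on each side; floor 12 mm above the table, walls 6 mm thick, 10 mm high above the floor. A seated module's centre is 30 mm above this point; either way round will do.
- reject_nest (a point): centre of the floor of the red-walled nest on the separate grey reject tray (110 x 80 mm, fixed): the same size and heights as the green nest
- bolt_axis (a point): point on the bolt's vertical axis at the top of the dock plate (12 mm above the table), 160 mm from the green nest along the dock's +y. Its frame is the dock's: x gives the direction of joint value 0. The steel boss here is 52 mm across, its top 50 mm above the table; the crank turns above it.
- crank_grip: blue upright handle sleeve on the end of the crank arm, 16 mm diameter, 46 mm tall, spinning freely on its pin so the gripper need not turn with it. Origin in its middle, 91 mm above the table and 45 mm from the bolt axis; it stays at that height. The crank arm's top is 65 mm above the table, the sleeve's underside 68 mm.
- crank (a joint): crank and bolt angle, rad: 0 with the handle along the dock's +x (yellow strip side), growing clockwise from above (forward). Starts at 1.0 to 3.3. Backward, the thread drops at about 0; a firm stop follows 0.4 further back. Forward without the drop it binds at 5.5. A spring backs it off (0.16 N m at one turn, friction 0.1). Turning takes up to 7 N at the grip. End stop 7.3.
- bolt (a joint): depth of the sprung bolt in its boss, m; pitch 10 mm a turn. The crank keeps its height; the orange pin (10 mm diameter) in its hub, 24 mm proud at depth 0, sinks with the bolt. Riding on top of the thread the depth is 0 to 6 mm (10 mm x crank angle / one turn); at the drop it jumps from 0 to 10 mm within 0.2 s; one turn forward makes it 20 mm.
- vial_rack: bystander: blue rack of small vials, 60 x 100 x 44 mm, origin under its centre
- solvent_bottle: bystander: small amber bottle, 56 mm diameter, 110 mm tall, origin under its centre
- screwdriver: bystander: screwdriver lying on the table, origin under it

How it is judged:
By the outcome, as a careful person would: the job done as asked, in the order asked, and still so for the second after the job is handed in, while the arm keeps its last pose, push and grip.
It also fails if it takes over 72 s, if anything falls off the work surface, if the arm or the gripper's body presses on something with over 40 N, if the wrist force passes 120 N, or if a joint passes its speed limit or range.

## Working session

There is one attempt and no reset: what is moved stays moved. The work goes in short steps, Python scripts to look and compute and a tool call to move; the robot and the scene stay as the last step left them, time stands still between calls to the robot, and variables do not carry over. Pictures are saved under pics/ and viewed, and the job is handed in when it is done.

Besides the shell and the picture viewer there is one more tool, called after ">>>" as a command line: name --argument value ..., lists and objects as JSON in quotes. drive_tool: Moves the arm, as the interface text tells. Its arguments: {"type":"object","properties":{"increments":{"type":"array","items":{"type":"array"}},"jaw":{"type":"number"}},"required":["increments"]}

```bash
ls; mkdir -p pics; cat > h.py <<'E'
import numpy as np, cv2
from cell import env
def save(p,n): cv2.imwrite(f'pics/{n}.png',p['pixels'])
def K(p):
    f=240/np.tan(np.radians(p['vertical_fov'])/2); return f
def proj(p,X):
    X=np.atleast_2d(X); c=(p['world_to_cam']@np.c_[X,np.ones(len(X))].T).T
    s=c[:,:2]/c[:,2:3]; r2=(s**2).sum(1,keepdims=True); s=s*(1+p['k1']*r2)
    return s*K(p)+[p['cx'],p['cy']]
def ray(p,uv,z):
    """world point at height z for pixel"""
    d=(np.array(uv,float)-[p['cx'],p['cy']])/K(p); s=d.copy()
    for _ in range(30): s=d/(1+p['k1']*(s@s))
    M=np.array(p['world_to_cam']); R=M[:3,:3]; o=-R.T@M[:3,3]; v=R.T@np.r_[s,1]
    return o+v*(z-o[2])/v[2]
E
python3 - <<'E'
from h import *
print(env.state())
for c in ['top','scene']:
    p=env.read_camera(c); save(p,c+'0'); print(c,p['vertical_fov'],p['k1'],p['cx'],p['cy'],np.round(p['world_to_cam'],3).tolist())
    for n in ['good_module_mid','bad_module_mid','pass_nest','reject_nest','bolt_axis','crank_grip','vial_rack','solvent_bottle','screwdriver']:
        print(n,[(np.round(d['point'],1).tolist(),round(d['score'],2)) for d in env.tip_of(n,p)[:3]])
E
```

```text
pics
{'t': 0.0, 'joints': array([ 1.10535016e+00,  4.91536210e-01,  1.55945545e+00, -3.20297182e-05,
        1.09169828e+00, -1.05606903e-01]), 'qvel': array([-0.00041267,  0.0004512 , -0.00016273,  0.0006263 , -0.00031015,
       -0.0002386 ]), 'tau': array([ 2.84691254e-03, -6.12626910e+01, -2.58173704e+01,  6.92936475e-02,
        4.82453650e-02, -1.10187218e-04]), 'eef_pos': array([219.95558223, 584.75197781, 214.07418869]), 'tcp_rot': array([-3.14049848e+00, -8.74171662e-05,  2.78176812e+00]), 'ft_force': array([0.06209895, 0.15278348, 0.02088052]), 'moment': array([ 0.03892377,  0.01918053, -0.0049007 ]), 'opening': 0.9993234982005041}
top 56.31098738734259 -0.0139262147265193 317.9759484268057 243.90501350728277 [[-0.021, -0.999, -0.039, 0.757], [-0.998, 0.024, -0.057, 621.419], [0.058, 0.037, -0.998, 946.78], [0.0, 0.0, 0.0, 1.0]]
good_module_mid [([514.8, -286.7, 28.1], 0.96)]
bad_module_mid [([636.9, -167.0, 29.2], 0.71)]
pass_nest [([543.9, 89.9, 11.6], 0.93)]
reject_nest [([419.5, -98.7, 9.5], 0.8)]
bolt_axis [([552.4, 248.1, 11.0], 0.82)]
crank_grip [([548.7, 200.7, 92.9], 0.4)]
vial_rack [([782.9, 17.7, -1.4], 0.82)]
solvent_bottle [([714.0, 202.6, 0.6], 0.56)]
screwdriver [([710.5, -324.7, 4.4], 0.98)]
scene 45.402272119443154 -0.03432859843653446 325.1158730808969 228.0674490376369 [[0.81, 0.586, -0.009, -478.263], [0.336, -0.476, -0.813, -160.719], [-0.481, 0.655, -0.583, 1607.209], [0.0, 0.0, 0.0, 1.0]]
good_module_mid [([511.5, -292.0, 31.5], 0.55), ([713.8, 201.8, 3.9], 0.44)]
bad_module_mid [([640.3, -166.4, 29.4], 0.79)]
pass_nest [([547.1, 86.2, 11.7], 0.7)]
reject_nest [([419.6, -101.9, 12.2], 0.74)]
bolt_axis [([554.7, 247.3, 11.3], 0.74), ([713.7, 205.4, 3.4], 0.17)]
crank_grip [([547.2, 208.7, 88.4], 0.43)]
vial_rack [([780.2, 17.5, 1.1], 0.95)]
solvent_bottle [([714.8, 203.3, 3.6], 0.91), ([784.0, 12.8, 3.8], 0.23)]
screwdriver [([712.1, -326.2, 0.5], 0.92)]
```

View pics/top0.png

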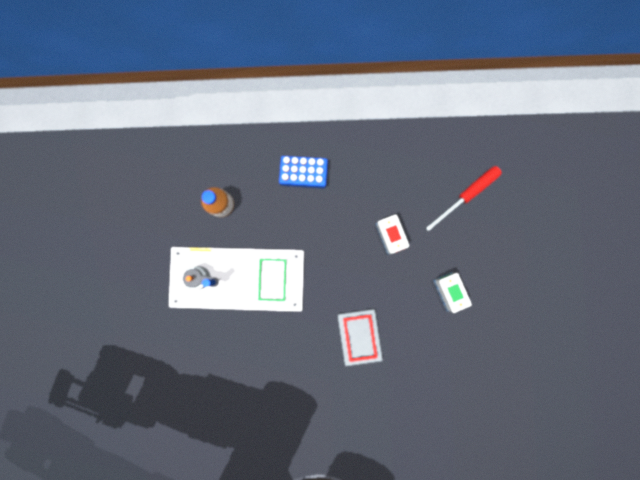

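View pics/scene0.png

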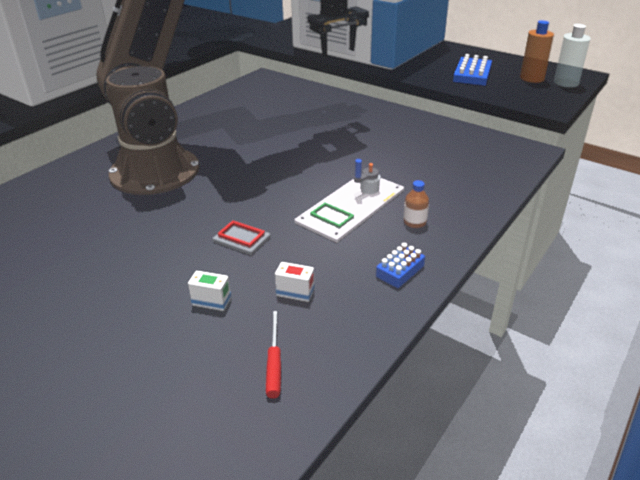

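The top view shows the dock with its green nest at (272,279) and the boss at (195,277). The red-tagged module is at (393,234), the green-tagged one at (454,292), and the reject tray at (360,338). Next I'll measure the yaws and refine the centres.

```bash
cat > meas.py <<'E'
from h import *
def rects(p):
    im=cv2.cvtColor(p['pixels'],cv2.COLOR_BGR2HSV); h,s,v=[im[...,i].astype(int) for i in range(3)]
    red=((h<8)|(h>172))&(s>130)&(v>80); grn=(h>45)&(h<80)&(s>110)&(v>60)
    out=[]
    for nm,m in [('red',red),('grn',grn)]:
        n,l,st,c=cv2.connectedComponentsWithStats(m.astype(np.uint8),connectivity=8)
        for i in range(1,n):
            if st[i,4]<40: continue
            ys,xs=np.nonzero(l==i); pts=np.c_[xs,ys].astype(float)
            out.append((nm,st[i].tolist(),c[i],pts))
    return out
def fit(p,pts,z):
    W=np.array([ray(p,q,z)[:2] for q in pts]).astype(np.float32)
    (c,sz,a)=cv2.minAreaRect(W)
    if sz[0]<sz[1]: sz=sz[::-1]; a+=90
    return np.round(c,1),np.round(sz,1),(a+90)%180-90
E
python3 - <<'E'
from meas import *
p=env.read_camera('top')
for nm,st,c,pts in rects(p):
    z=22 if st[2]*st[3]>700 and len(pts)<0.75*st[2]*st[3] else 60
    print(nm,st,c.round(1),[ (z,)+fit(p,pts,z) for z in (22,60)])
# white tops
im=p['pixels'].astype(int); w=(im.min(2)>150)
im2=p['pixels']
for (x,y) in [(393,234),(454,292)]:
    sub=np.zeros_like(w); sub[y-32:y+32,x-32:x+32]=1
    m=(w&sub).astype(np.uint8); n,l,st,c=cv2.connectedComponentsWithStats(m)
    i=1+np.argmax(st[1:,4]); ys,xs=np.nonzero(l==i); print('top',st[i],fit(p,np.c_[xs,ys].astype(float),60))
m=w.copy(); m[:230]=0; m[330:]=0; m[:,320:]=0
n,l,st,c=cv2.connectedComponentsWithStats(m.astype(np.uint8)); i=1+np.argmax(st[1:,4]); ys,xs=np.nonzero(l==i); print('plate',st[i],fit(p,np.c_[xs,ys].astype(float),12))
a=cv2.resize(im2[225:330,160:320],None,fx=5,fy=5,interpolation=cv2.INTER_CUBIC); cv2.imwrite('pics/c1.png',a)
a=cv2.resize(im2[200:380,330:490],None,fx=3.3,fy=3.3,interpolation=cv2.INTER_CUBIC); cv2.imwrite('pics/c2.png',a)
E
```

```text
red [460, 166, 42, 37, 559] [480.8 183.4] [(22, array([ 741.7, -363. ]), array([104.2,  26.1]), -51.6158561706543), (60, array([ 734.7, -350.5]), array([100.1,  25. ]), -51.61589431762695)]
red [387, 226, 13, 16, 130] [393.2 233.4] [(22, array([ 639.5, -174.5]), array([28.6, 20.2]), 19.953577041625977), (60, array([ 636.6, -169.5]), array([27.4, 19.4]), 19.95362091064453)]
red [344, 315, 33, 46, 222] [361.  339.2] [(22, array([421.2, -98.1]), array([89.5, 56.8]), 7.348945140838623), (60, array([427. , -96.1]), array([86. , 54.5]), 7.348940372467041)]
grn [449, 285, 14, 16, 141] [455.2 292.5] [(22, array([ 511.6, -300.3]), array([29. , 20.9]), 21.90414810180664), (60, array([ 513.8, -290.3]), array([27.8, 20.1]), 21.904155731201172)]
top [377 214  33  40 660] (array([ 635.9, -168.2]), array([74.1, 45.9]), 20.48051643371582)
top [437 273  35  40 716] (array([ 513. , -287.7]), array([73.8, 48.1]), 21.784534454345703)
plate [ 168  246  136   66 7957] (array([550.5, 167.8]), array([294.7, 134.7]), 87.26168823242188)
```

View pics/c1.png

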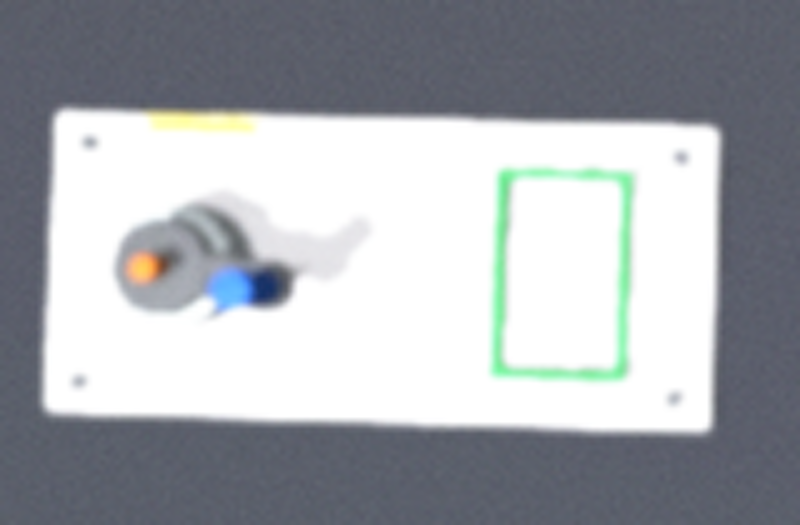

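View pics/c2.png

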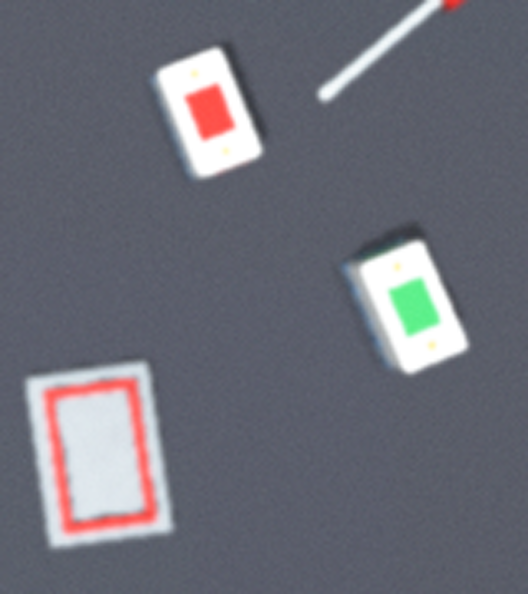

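```bash
cat > fitm.py <<'E'
from meas import *
from scipy.optimize import least_squares
def nest_fit(col,near,yaw0,zt=22):
    """joint: centroid of colored wall pixels rect in both cams"""
    for c in ('top','scene'):
        p=env.read_camera(c)
        im=cv2.cvtColor(p['pixels'],cv2.COLOR_BGR2HSV).astype(int); h,s,v=im[...,0],im[...,1],im[...,2]
        m=(((h<10)|(h>170)) if col=='red' else ((h>40)&(h<90)))&(s>60)&(v>60)
        uv=proj(p,[[near[0],near[1],22]])[0]
        ys,xs=np.nonzero(m); k=(abs(xs-uv[0])<45)&(abs(ys-uv[1])<40); pts=np.c_[xs,ys][k].astype(float)
        print(col,c,len(pts),fit(p,pts,22),fit(p,pts,17))
E
python3 - <<'E'
from fitm import *
nest_fit('grn',(545,88),0); nest_fit('red',(420,-100),0)
p=env.read_camera('scene')
for nm,z,q in [('good',60,(513.5,-288.5,21.85)),('bad',60,(636.5,-168.5,20.3)),('nestg',22,(545.5,88.5,-2.75)),('nestr',22,(420.5,-99.5,7.35))]:
    L=(70,40) if z==60 else (92,60)
    a=np.radians(q[2]); R=np.array([[np.cos(a),-np.sin(a)],[np.sin(a),np.cos(a)]])
    C=np.array([[1,1],[1,-1],[-1,-1],[-1,1]])*np.array(L)/2@R.T+q[:2]
    for c in ('top','scene'):
        pp=env.read_camera(c); im=pp['pixels'].copy(); P=proj(pp,np.c_[C,np.full(4,z)])
        u=P.mean(0).astype(int); big=cv2.resize(im[u[1]-35:u[1]+35,u[0]-40:u[0]+40],None,fx=5,fy=5,interpolation=cv2.INTER_CUBIC)
        cv2.polylines(big,[np.int32((P-u+[40.5,35.5])*5)],True,(255,0,255),1)
        globals().setdefault('T',[]).append(big)
rows=[np.hstack(T[i:i+4]) for i in (0,4)]
cv2.imwrite('pics/ov.png',cv2.resize(np.vstack(rows),(800,350)))
cv2.imwrite('pics/ov1.png',np.hstack(T[:2]));
print(ray(env.read_camera('top'),(206.4,282.4),114), ray(env.read_camera('top'),(188.4,278.4),95))
E
```

```text
grn top 227 (array([547.2,  87.7]), array([87.6, 57.9]), -1.2771224975585938) (array([547.1,  88.4]), array([88. , 58.2]), -1.2774810791015625)
grn scene 238 (array([549.2,  83.6]), array([93.1, 63. ]), -2.3626174926757812) (array([544.9,  89.6]), array([93.7, 63.4]), -2.3626174926757812)
red top 502 (array([421.1, -97.7]), array([93.9, 61.7]), 7.3419365882873535) (array([420.3, -97.9]), array([94.4, 62.1]), 7.341943264007568)
red scene 486 (array([ 422. , -100.1]), array([100.3,  71.9]), 6.940885066986084) (array([416.9, -95.3]), array([101. ,  72.3]), 6.940883159637451)
[545.78605224 202.07310119 114.        ] [554.02556364 243.85673667  95.        ]
```

View pics/ov.png

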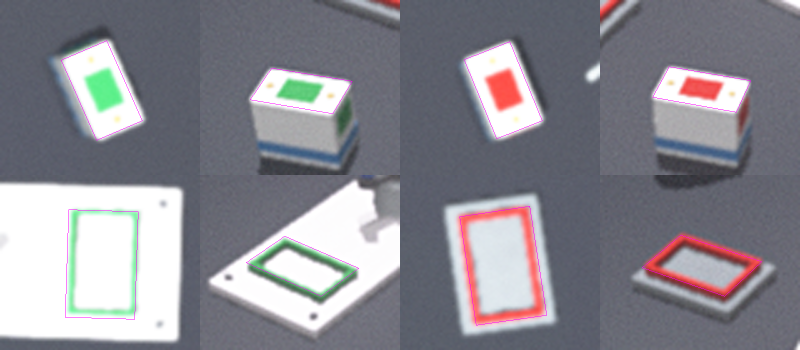

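```bash
cat > plan.py <<'E'
from h import *
from scipy.spatial.transform import Rotation as Ro
def plan(wps,start=None,rnd=2,step=28.5):
    """wps: list of (x,y,z,yaw); tool stays down. prints rows of 5."""
    s=env.state(); 
    pos=np.array(s['eef_pos']) if start is None else np.array(start[:3],float)
    R=Ro.from_euler('xyz',s['tcp_rot'] if start is None else [np.pi,0,start[3]])
    rows=[]
    for w in wps:
        tgt=np.array(w[:3],float); Rt=Ro.from_euler('xyz',[np.pi,0,w[3]])
        rv=(R.inv()*Rt).as_rotvec()
        # unwrap about z toward short way
        n=max(1,int(np.ceil(max(np.linalg.norm(tgt-pos)/step,np.linalg.norm(rv)/0.078))))
        p0=pos.copy(); 
        for i in range(1,n+1):
            d=R.inv().apply(p0+(tgt-p0)*i/n-pos)/30
            if i==n: rv2=(R.inv()*Rt).as_rotvec()
            else: rv2=rv/n
            d=np.round(d,rnd); r=np.round(rv2/0.08,rnd); rows.append([d.tolist(),r.tolist()])
            pos=pos+R.apply(d*30); R=R*Ro.from_rotvec(r*0.08)
    print('end',pos.round(1),R.as_euler('xyz').round(3))
    for i in range(0,len(rows),5): print(str(rows[i:i+5]).replace(' ',''))
E
python3 - <<'E'
from plan import *
print(env.state()['t'])
plan([(480,280,214,1.6),(513.5,-288.5,150,0.381)])
E
```

```text
1.8
end [ 513.6 -288.5  150.1] [-3.142 -0.     0.381]
[[[-0.73,-0.4,0.0],[0.0,-0.0,0.92]],[[-0.76,-0.35,0.0],[0.0,-0.0,0.92]],[[-0.78,-0.3,0.0],[0.0,-0.0,0.92]],[[-0.8,-0.23,0.01],[0.0,-0.0,0.92]],[[-0.82,-0.17,-0.0],[0.0,-0.0,0.92]]]
[[[-0.83,-0.12,-0.0],[0.0,-0.0,0.92]],[[-0.83,-0.05,-0.0],[0.0,-0.0,0.92]],[[-0.83,0.01,0.0],[0.0,-0.0,0.92]],[[-0.84,0.07,0.0],[0.0,-0.0,0.92]],[[-0.82,0.13,0.0],[0.0,-0.0,0.92]]]
[[[-0.82,0.19,0.01],[0.0,-0.0,0.92]],[[-0.79,0.25,-0.0],[0.0,-0.0,0.92]],[[-0.78,0.31,-0.0],[0.0,-0.0,0.92]],[[-0.75,0.36,-0.0],[0.0,-0.0,0.92]],[[-0.72,0.42,0.0],[0.0,-0.0,0.92]]]
[[[-0.69,0.47,0.0],[0.0,-0.0,0.97]],[[-0.9,0.03,0.1],[0.0,-0.0,0.73]],[[-0.9,0.08,0.1],[0.0,-0.0,0.73]],[[-0.9,0.13,0.1],[0.0,-0.0,0.73]],[[-0.88,0.18,0.11],[0.0,-0.0,0.73]]]
[[[-0.88,0.24,0.1],[0.0,-0.0,0.73]],[[-0.86,0.28,0.1],[0.0,-0.0,0.73]],[[-0.83,0.34,0.1],[0.0,-0.0,0.73]],[[-0.82,0.38,0.1],[0.0,-0.0,0.73]],[[-0.8,0.43,0.1],[0.0,-0.0,0.73]]]
[[[-0.77,0.48,0.11],[0.0,-0.0,0.73]],[[-0.74,0.52,0.1],[0.0,-0.0,0.73]],[[-0.7,0.56,0.1],[0.0,-0.0,0.73]],[[-0.68,0.6,0.1],[0.0,-0.0,0.73]],[[-0.63,0.64,0.1],[0.0,-0.0,0.73]]]
[[[-0.6,0.68,0.1],[0.0,-0.0,0.73]],[[-0.56,0.71,0.11],[0.0,-0.0,0.73]],[[-0.52,0.75,0.1],[0.0,-0.0,0.73]],[[-0.47,0.77,0.1],[0.0,-0.0,0.73]],[[-0.42,0.8,0.1],[0.0,-0.0,0.73]]]
[[[-0.38,0.82,0.1],[0.0,-0.0,0.73]],[[-0.33,0.84,0.1],[-0.0,-0.0,0.64]]]
```

>>> drive_tool --increments '[[[-0.73,-0.4,0],[0,0,0.92]],[[-0.76,-0.35,0],[0,0,0.92]],[[-0.78,-0.3,0],[0,0,0.92]],[[-0.8,-0.23,0],[0,0,0.92]],[[-0.82,-0.17,0],[0,0,0.92]]]' --jaw 0.3

```text
t: 2.22
eef_pos: [301.9, 488.9, 214.7]
tcp_rot: [3.141, -0.0, 2.41]
ft_force: [0.5, 0.7, 0.6]
opening: 0.706
```

>>> drive_tool --increments '[[[-0.83,-0.12,0],[0,0,0.92]],[[-0.83,-0.05,0],[0,0,0.92]],[[-0.83,0.01,0],[0,0,0.92]],[[-0.84,0.07,0],[0,0,0.92]],[[-0.82,0.13,0],[0,0,0.92]]]'

```text
t: 2.63
eef_pos: [383.3, 393.5, 214.8]
tcp_rot: [3.141, -0.0, 2.042]
ft_force: [-0.3, 0.1, -0.8]
opening: 0.649
```

>>> drive_tool --increments '[[[-0.82,0.19,0],[0,0,0.92]],[[-0.79,0.25,0],[0,0,0.92]],[[-0.78,0.31,0],[0,0,0.92]],[[-0.75,0.36,0],[0,0,0.92]],[[-0.72,0.42,0],[0,0,0.92]]]'

```text
t: 3.05
eef_pos: [464.5, 298.1, 214.8]
tcp_rot: [3.141, -0.0, 1.674]
ft_force: [0.2, 0.3, -0.0]
opening: 0.652
```

>>> drive_tool --increments '[[[-0.69,0.47,0],[0,0,0.97]],[[-0.9,0.03,0.1],[0,0,0.73]],[[-0.9,0.08,0.1],[0,0,0.73]],[[-0.9,0.13,0.1],[0,0,0.73]],[[-0.88,0.18,0.11],[0,0,0.73]]]'

```text
t: 3.47
eef_pos: [486.3, 170.6, 202.3]
tcp_rot: [3.141, -0.0, 1.364]
ft_force: [0.0, 0.3, 0.5]
opening: 0.648
```

>>> drive_tool --increments '[[[-0.88,0.24,0.1],[0,0,0.73]],[[-0.86,0.28,0.1],[0,0,0.73]],[[-0.83,0.34,0.1],[0,0,0.73]],[[-0.82,0.38,0.1],[0,0,0.73]],[[-0.8,0.43,0.1],[0,0,0.73]]]'

```text
t: 3.88
eef_pos: [494.2, 35.0, 187.4]
tcp_rot: [3.141, -0.0, 1.072]
ft_force: [1.3, 0.2, -0.4]
opening: 0.652
```

>>> drive_tool --increments '[[[-0.77,0.48,0.11],[0,0,0.73]],[[-0.74,0.52,0.1],[0,0,0.73]],[[-0.7,0.56,0.1],[0,0,0.73]],[[-0.68,0.6,0.1],[0,0,0.73]],[[-0.63,0.64,0.1],[0,0,0.73]]]'

```text
t: 4.3
eef_pos: [502.2, -100.2, 172.0]
tcp_rot: [3.141, -0.0, 0.78]
ft_force: [0.5, 0.4, -0.1]
opening: 0.651
```

>>> drive_tool --increments '[[[-0.6,0.68,0.1],[0,0,0.73]],[[-0.56,0.71,0.11],[0,0,0.73]],[[-0.52,0.75,0.1],[0,0,0.73]],[[-0.47,0.77,0.1],[0,0,0.73]],[[-0.42,0.8,0.1],[0,0,0.73]]]'

```text
t: 4.72
eef_pos: [510.4, -235.9, 156.6]
tcp_rot: [3.141, -0.0, 0.488]
ft_force: [0.4, 0.2, 0.8]
opening: 0.652
```

>>> drive_tool --increments '[[[-0.38,0.82,0.1],[0,0,0.73]],[[-0.33,0.84,0.1],[0,0,0.64]],[[0,0,0],[0,0,0]]]'

```text
t: 4.97
eef_pos: [513.6, -292.6, 150.0]
tcp_rot: [3.141, -0.0, 0.375]
ft_force: [-0.8, -0.0, 0.5]
opening: 0.65
```

```bash
python3 - <<'E'
from plan import *
s=env.state(); print(s['t'],s['eef_pos'],s['tcp_rot'],s['joints'],s['opening'])
plan([(513.5,-288.5,100,0.381),(513.5,-288.5,22,0.381)])
E
```

```text
4.9667 [ 513.59329858 -292.5602393   150.04619634] [ 3.14064607e+00 -1.24252393e-04  3.75236085e-01] [-6.29329866e-01  5.14168928e-01  1.71554175e+00 -5.09965446e-04
  9.11016532e-01  5.66542840e-01] 0.650023487889272
end [ 513.6 -288.4   21.9] [ 3.141 -0.     0.381]
[[[0.02,-0.06,0.83],[0.01,-0.0,-0.04]],[[0.03,-0.07,0.84],[0.0,-0.0,-0.03]],[[-0.0,0.0,0.87],[0.0,-0.0,-0.0]],[[-0.0,0.0,0.86],[0.0,-0.0,-0.0]],[[-0.0,0.0,0.87],[0.0,-0.0,-0.0]]]
```

>>> drive_tool --increments '[[[0.02,-0.06,0.83],[0,0,-0.04]],[[0.03,-0.07,0.84],[0,0,-0.03]],[[0,0,0.87],[0,0,0]],[[0,0,0.86],[0,0,0]],[[0,0,0.87],[0,0,0]]]'

```text
t: 5.38
eef_pos: [513.5, -283.9, 21.7]
tcp_rot: [3.141, -0.0, 0.387]
ft_force: [-0.1, -0.2, 0.4]
opening: 0.649
```

>>> drive_tool --increments '[[[0,0,0],[0,0,0]],[[0,0,0],[0,0,0]],[[0,0,0],[0,0,0]],[[0,0,0],[0,0,0]]]' --jaw -1

```text
t: 5.72
eef_pos: [514.4, -284.9, 24.4]
tcp_rot: [3.139, -0.002, 0.387]
ft_force: [-0.1, -1.3, -1.1]
opening: 0.424
```

```bash
python3 - <<'E'
from plan import *
s=env.state(); print(s['t'],s['eef_pos'],s['tcp_rot'],s['opening'],s['ft_force'])
print(s['opening']*95)
plan([(513.5,-288.5,60,0.381),(513.5,-230,110,0.35),(546.5,40,110,0.0),(546.5,87.5,90,-0.048)])
E
```

```text
5.7167 [ 514.37091563 -284.88666246   24.37044802] [ 3.13906920e+00 -1.63773542e-03  3.86926741e-01] 0.42371855731586644 [-0.08593148 -1.29584233 -1.07986198]
40.253262945007314
end [546.6  87.6  90. ] [ 3.142 -0.    -0.048]
[[[-0.04,0.05,-0.59],[0.02,-0.01,0.04]],[[-0.03,0.05,-0.6],[0.01,-0.01,0.03]],[[0.24,-0.6,-0.55],[0.0,-0.0,0.13]],[[0.24,-0.61,-0.56],[0.0,-0.0,0.13]],[[0.23,-0.6,-0.55],[0.0,-0.0,0.13]]]
[[[0.41,-0.81,-0.0],[0.0,-0.0,0.44]],[[0.38,-0.82,-0.0],[0.0,-0.0,0.44]],[[0.36,-0.84,-0.0],[0.0,-0.0,0.44]],[[0.32,-0.84,-0.0],[0.0,-0.0,0.44]],[[0.3,-0.86,-0.0],[0.0,-0.0,0.44]]]
[[[0.26,-0.87,-0.0],[0.0,-0.0,0.44]],[[0.23,-0.87,-0.0],[0.0,-0.0,0.44]],[[0.21,-0.89,-0.0],[0.0,-0.0,0.44]],[[0.17,-0.89,-0.0],[0.0,-0.0,0.44]],[[0.14,-0.9,-0.01],[0.0,-0.0,0.42]]]
[[[-0.0,-0.79,0.34],[0.0,-0.0,0.3]],[[-0.02,-0.79,0.33],[0.0,-0.0,0.3]]]
```

>>> drive_tool --increments '[[[0,0,-0.59],[0,0,0.04]],[[0,0,-0.6],[0,0,0.03]],[[0.24,-0.6,-0.55],[0,0,0.13]],[[0.24,-0.61,-0.56],[0,0,0.13]],[[0.23,-0.6,-0.55],[0,0,0.13]]]'

```text
t: 6.13
eef_pos: [513.6, -225.5, 110.2]
tcp_rot: [3.14, -0.001, 0.349]
ft_force: [-0.5, -0.2, -1.6]
opening: 0.425
```

>>> drive_tool --increments '[[[0.41,-0.81,0],[0,0,0.44]],[[0.38,-0.82,0],[0,0,0.44]],[[0.36,-0.84,0],[0,0,0.44]],[[0.32,-0.84,0],[0,0,0.44]],[[0.3,-0.86,0],[0,0,0.44]]]'

```text
t: 6.55
eef_pos: [530.4, -89.7, 109.6]
tcp_rot: [3.141, -0.002, 0.172]
ft_force: [1.2, -0.6, -2.3]
opening: 0.421
```

>>> drive_tool --increments '[[[0.26,-0.87,0],[0,0,0.44]],[[0.23,-0.87,0],[0,0,0.44]],[[0.21,-0.89,0],[0,0,0.44]],[[0.17,-0.89,0],[0,0,0.44]],[[0.14,-0.9,0],[0,0,0.42]]]'

```text
t: 6.97
eef_pos: [546.9, 45.6, 109.6]
tcp_rot: [-3.142, -0.002, -0.002]
ft_force: [0.4, 0.1, -2.1]
opening: 0.419
```

>>> drive_tool --increments '[[[0,-0.79,0.34],[0,0,0.3]],[[0,-0.79,0.33],[0,0,0.3]],[[0,0,0],[0,0,0]],[[0,0,0],[0,0,0]],[[0,0,0],[0,0,0]]]'

```text
t: 7.38
eef_pos: [547.5, 91.3, 89.0]
tcp_rot: [-3.141, -0.001, -0.048]
ft_force: [0.4, -0.5, -2.0]
opening: 0.419
```

```bash
python3 - <<'E'
from plan import *
s=env.state(); print(s['t'],s['eef_pos'],s['tcp_rot'],s['opening'],s['ft_force'])
for c in ('top','scene'):
    p=env.read_camera(c); save(p,c+'1')
    for n in ('good_module_mid','pass_nest'): print(c,n,[(np.round(d['point'],1).tolist(),round(d['score'],2)) for d in env.tip_of(n,p)[:2]])
E
```

```text
7.3833 [547.52081327  91.29055038  89.02901614] [-3.14149098e+00 -1.25529463e-03 -4.78174737e-02] 0.4192777331086846 [ 0.42467479 -0.48236251 -1.97610768]
top good_module_mid [([712.9, -327.4, 2.8], 0.45)]
top pass_nest []
scene good_module_mid [([545.2, 87.0, 96.9], 0.75), ([547.8, 85.3, 13.5], 0.42)]
scene pass_nest [([546.8, 87.6, 11.6], 0.68)]
```

View pics/scene1.png

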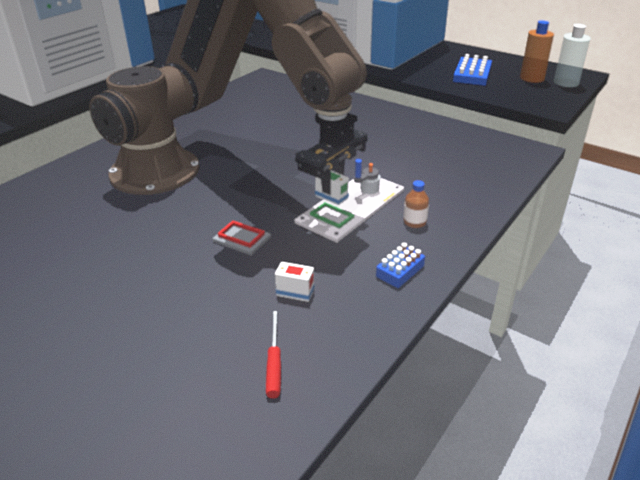

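View pics/top1.png

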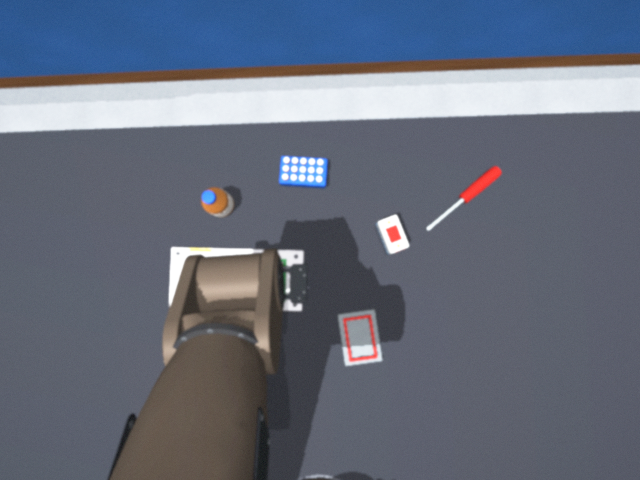

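Scene view: the green module hangs between the fingers at about (332,186), above the green nest at (331,216). I'll overlay the predicted outlines to get the grip offset.

```bash
cat > ov.py <<'E'
from plan import *
def box(c,yaw,L,z0,z1):
    R=np.array([[np.cos(yaw),-np.sin(yaw)],[np.sin(yaw),np.cos(yaw)]])
    C=np.array([[1,1],[1,-1],[-1,-1],[-1,1]])*np.array(L)/2@R.T+c
    return [np.c_[C,np.full(4,z)] for z in (z0,z1)]
def overlay(p,items,center,name,half=(60,45),f=6):
    u=proj(p,[center])[0].astype(int); im=p['pixels']
    big=cv2.resize(im[u[1]-half[1]:u[1]+half[1],u[0]-half[0]:u[0]+half[0]],None,fx=f,fy=f,interpolation=cv2.INTER_CUBIC)
    for polys,col in items:
        for P in polys:
            q=(proj(p,P)-u+np.array(half)+.5)*f; cv2.polylines(big,[np.int32(q)],True,col,1)
    cv2.imwrite(f'pics/{name}.png',big)
E
python3 - <<'E'
from ov import *
p=env.read_camera('scene'); y=-0.048
c=np.array([547.5,91.3])+np.array([-1.7,0])
overlay(p,[(box(c,y,(70,40),67,127),(255,0,255)),(box((546.7,87.7),y,(92,60),12,22),(0,255,255)),(box((546.7,87.7),y,(80,48),22,12)[:1],(0,165,255))],(547,89,60),'ov2')
E
```

```text
(no output)
```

View pics/ov2.png

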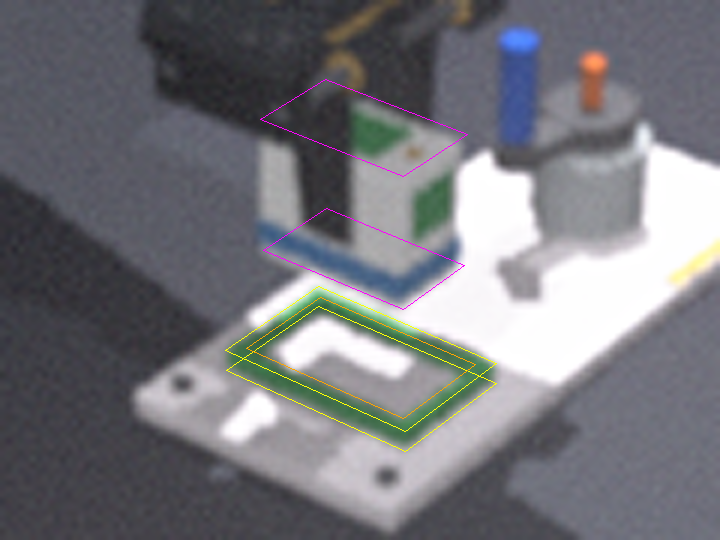

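>>> drive_tool --increments '[[[0.05,0.12,0],[0,0,0]],[[0,0,0.6],[0,0,0]],[[0,0,0.6],[0,0,0]],[[0,0,0.1],[0,0,0]],[[0,0,0],[0,0,0]]]'

```text
t: 8.15
eef_pos: [548.2, 87.6, 48.2]
tcp_rot: [3.141, 0.002, -0.049]
ft_force: [-0.5, 0.6, -2.4]
opening: 0.416
```

```bash
python3 - <<'E'
from ov import *
s=env.state(); print(s['t'],s['eef_pos'],s['tcp_rot'],s['opening'],s['ft_force'])
p=env.read_camera('scene'); y=-0.048
t=s['eef_pos']; c=t[:2]+np.array([-1.7,0]); b=t[2]-22
overlay(p,[(box(c,y,(70,40),b,b+60),(255,0,255)),(box((546.7,87.7),y,(92,60),12,22),(0,255,255))],(547,89,60),'ov3')
E
```

```text
8.15 [548.19122335  87.60101196  48.21809158] [ 3.14145888e+00  2.12688852e-03 -4.88165135e-02] 0.41641968406573365 [-0.53313805  0.58866941 -2.37873024]
```

View pics/ov3.png

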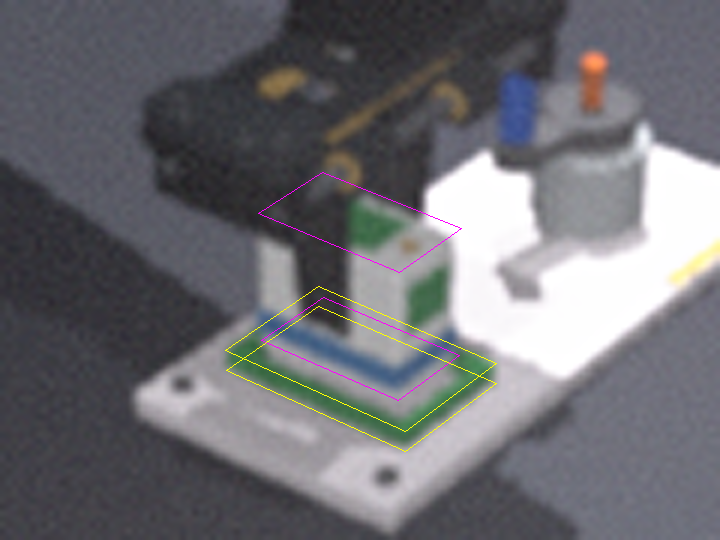

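>>> drive_tool --increments '[[[0.05,0,0.1],[0,0,0]],[[0,0,0.1],[0,0,0]],[[0,0,0.1],[0,0,0]],[[0,0,0],[0,0,0]]]'

```text
t: 8.53
eef_pos: [550.0, 87.8, 39.8]
tcp_rot: [-3.142, 0.0, -0.049]
ft_force: [-0.4, -0.1, -1.9]
opening: 0.423
```

>>> drive_tool --increments '[[[0,0,0.06],[0,0,0]],[[0,0,0.06],[0,0,0]],[[0,0,0],[0,0,0]]]'

```text
t: 8.78
eef_pos: [550.2, 87.8, 36.4]
tcp_rot: [-3.142, -0.0, -0.049]
ft_force: [-0.0, -0.8, -2.6]
opening: 0.42
```

>>> drive_tool --increments '[[[0,0,0.05],[0,0,0]],[[0,0,0.05],[0,0,0]],[[0,0,0],[0,0,0]]]'

```text
t: 9.03
eef_pos: [550.4, 87.8, 36.0]
tcp_rot: [-3.142, -0.002, -0.048]
ft_force: [-8.9, -2.3, 30.2]
opening: 0.419
```

```bash
python3 - <<'E'
from ov import *
s=env.state(); print(s['t'],s['eef_pos'],s['tcp_rot'],s['opening'],s['ft_force'])
p=env.read_camera('scene'); y=-0.048
t=s['eef_pos']; c=t[:2]+np.array([-3,0]); b=12
overlay(p,[(box(c,y,(70,40),b,b+60),(255,0,255)),(box((546.7,87.7),y,(92,60),12,22),(0,255,255))],(547,89,60),'ov4')
E
```

```text
9.0333 [550.42324368  87.78191528  36.02638539] [-3.14156366e+00 -2.03219898e-03 -4.81820578e-02] 0.41856142022669507 [-8.85534863 -2.29700723 30.1807443 ]
```

View pics/ov4.png

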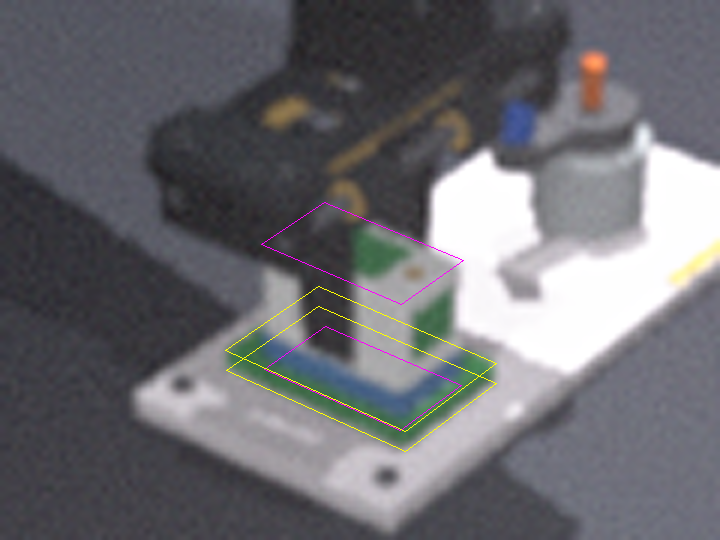

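>>> drive_tool --increments '[[[0,0,-0.08],[0,0,0]],[[0,0,0],[0,0,0]]]'

```text
t: 9.25
eef_pos: [550.4, 87.9, 36.5]
tcp_rot: [-3.141, -0.001, -0.049]
ft_force: [0.3, 0.1, -2.0]
opening: 0.421
```

>>> drive_tool --increments '[[[0,0,0],[0,0,0]],[[0,0,0],[0,0,0]],[[0,0,0],[0,0,0]]]' --jaw 0.3

```text
t: 9.5
eef_pos: [550.1, 87.9, 35.6]
tcp_rot: [-3.142, 0.0, -0.049]
ft_force: [0.5, 0.5, -0.1]
opening: 0.575
```

>>> drive_tool --increments '[[[0,0,-0.6],[0,0,0]],[[0,0,-0.8],[0,0,0]],[[0,0,-0.8],[0,0,0]],[[0,0,-0.4],[0,0,0]]]'

```text
t: 9.83
eef_pos: [550.8, 87.9, 116.0]
tcp_rot: [-3.141, -0.002, -0.049]
ft_force: [-0.4, -0.3, 1.4]
opening: 0.647
```

```bash
python3 - <<'E'
from ov import *
s=env.state(); print(s['t'],s['eef_pos'],s['tcp_rot'],s['opening'],s['ft_force'])
p=env.read_camera('scene'); y=-0.048
c=np.array([546.7,87.7]); b=12
overlay(p,[(box(c,y,(70,40),b,b+60),(255,0,255)),(box((546.7,87.7),y,(92,60),12,22),(0,255,255))],(547,89,60),'ov5')
plan([(550,80,115,-.048),(600,-100,115,.2),(636.5,-168.5,115,.355)])
E
```

```text
9.8333 [550.80221501  87.89931596 115.96998116] [-3.14130966e+00 -2.15616925e-03 -4.85306494e-02] 0.646738713288088 [-0.36347756 -0.2986889   1.44696735]
end [ 636.6 -168.5  114.9] [ 3.141 -0.     0.355]
[[[-0.04,0.27,0.07],[-0.01,-0.06,-0.01]],[[0.28,0.84,0.0],[0.0,0.0,-0.44]],[[0.25,0.86,0.0],[0.0,0.0,-0.44]],[[0.22,0.86,0.0],[0.0,0.0,-0.44]],[[0.19,0.87,0.0],[0.0,0.0,-0.44]]]
[[[0.16,0.87,0.0],[0.0,0.0,-0.44]],[[0.12,0.88,0.01],[0.0,0.0,-0.44]],[[0.1,0.89,-0.0],[0.0,0.01,-0.46]],[[0.25,0.83,-0.0],[0.0,-0.0,-0.64]],[[0.2,0.83,-0.0],[0.0,-0.0,-0.64]]]
[[[0.16,0.85,-0.0],[0.0,-0.0,-0.65]]]
```

View pics/ov5.png

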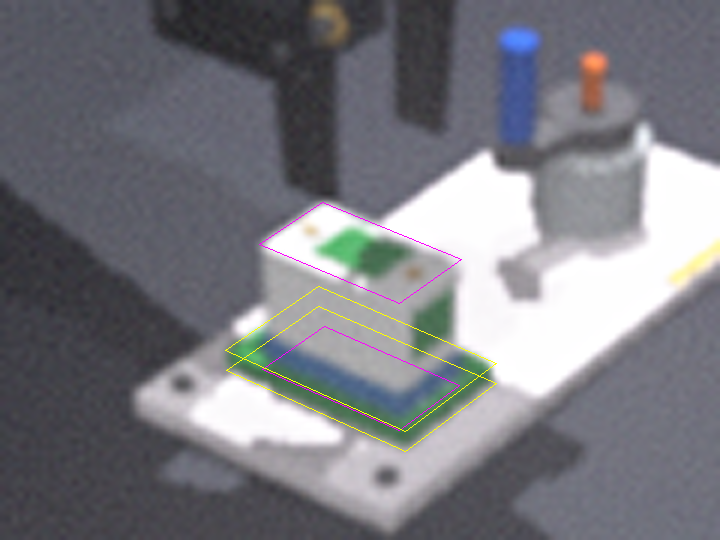

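The overlay of the seated pose (top face at 72 mm) matches the picture, so the green module is seated. Next, the red module.

>>> drive_tool --increments '[[[-0.04,0.27,0.07],[0,0,0]],[[0.28,0.84,0],[0,0,-0.44]],[[0.25,0.86,0],[0,0,-0.44]],[[0.22,0.86,0],[0,0,-0.44]],[[0.19,0.87,0],[0,0,-0.44]]]'

```text
t: 10.3
eef_pos: [576.6, -24.6, 109.9]
tcp_rot: [-3.141, 0.002, 0.094]
ft_force: [-0.2, 0.8, 0.7]
opening: 0.649
```

>>> drive_tool --increments '[[[0.16,0.87,0],[0,0,-0.44]],[[0.12,0.88,0],[0,0,-0.44]],[[0.1,0.89,0],[0,0,-0.46]],[[0.25,0.83,0],[0,0,-0.64]],[[0.2,0.83,0],[0,0,-0.64]]]'

```text
t: 10.72
eef_pos: [622.2, -147.6, 109.7]
tcp_rot: [-3.14, 0.002, 0.304]
ft_force: [-0.3, -0.0, 0.4]
opening: 0.65
```

>>> drive_tool --increments '[[[0.16,0.85,0],[0,0,-0.65]],[[0,0,0],[0,0,0]],[[0,0,0],[0,0,0]],[[0,0,0],[0,0,0]]]'

```text
t: 11.05
eef_pos: [633.9, -168.3, 110.1]
tcp_rot: [-3.14, 0.002, 0.353]
ft_force: [-0.8, -0.2, -0.5]
opening: 0.652
```

```bash
python3 - <<'E'
from ov import *
s=env.state(); print(s['t'],s['eef_pos'],s['tcp_rot'],s['opening'],s['ft_force'])
plan([(636.5,-168.5,100,.355),(636.5,-168.5,24,.355)])
E
```

```text
11.05 [ 633.92212138 -168.34732594  110.13475762] [-3.13975398e+00  1.87532856e-03  3.52596075e-01] 0.6522246237396834 [-0.8205915  -0.20911395 -0.48910624]
end [ 636.5 -168.6   24. ] [-3.141  0.     0.355]
[[[0.08,0.04,0.34],[-0.02,0.02,-0.03]],[[0.0,-0.0,0.84],[-0.0,0.0,-0.0]],[[0.0,-0.0,0.85],[-0.0,0.0,-0.0]],[[0.0,-0.0,0.84],[-0.0,0.0,-0.0]]]
```

>>> drive_tool --increments '[[[0.08,0.04,0.34],[0,0,0]],[[0,0,0.84],[0,0,0]],[[0,0,0.85],[0,0,0]],[[0,0,0.84],[0,0,0]],[[0,0,0],[0,0,0]]]'

```text
t: 11.47
eef_pos: [635.1, -167.1, 20.5]
tcp_rot: [-3.137, 0.006, 0.355]
ft_force: [-0.6, 0.1, -1.0]
opening: 0.651
```

>>> drive_tool --increments '[[[0,0,0],[0,0,0]],[[0,0,0],[0,0,0]],[[0,0,0],[0,0,0]],[[0,0,0],[0,0,0]],[[0,0,0],[0,0,0]]]' --jaw -1

```text
t: 11.88
eef_pos: [638.3, -169.0, 27.1]
tcp_rot: [3.14, -0.002, 0.354]
ft_force: [-0.5, 1.3, 7.4]
opening: 0.419
```

```bash
python3 - <<'E'
from ov import *
s=env.state(); print(s['t'],s['eef_pos'],s['tcp_rot'],s['opening'],s['ft_force'])
plan([(636.5,-168.5,60,.355),(600,-155,100,.34),(421,-98.5,80,.127)])
E
```

```text
11.8833 [ 638.25054144 -168.97268655   27.11966346] [ 3.14047304e+00 -1.76008414e-03  3.53716180e-01] 0.4188196532890842 [-0.4680358   1.31224887  7.40653983]
end [421.1 -98.6  80.1] [ 3.141 -0.     0.127]
[[[-0.02,-0.02,-0.55],[0.01,-0.01,-0.01]],[[-0.03,-0.01,-0.55],[0.0,-0.01,-0.01]],[[-0.49,-0.42,-0.66],[0.0,-0.0,0.1]],[[-0.5,-0.43,-0.67],[0.0,-0.0,0.09]],[[-0.71,-0.54,0.09],[0.0,-0.0,0.38]]]
[[[-0.73,-0.51,0.1],[0.0,-0.0,0.38]],[[-0.75,-0.5,0.09],[0.0,-0.0,0.38]],[[-0.76,-0.47,0.1],[0.0,-0.0,0.38]],[[-0.77,-0.44,0.09],[0.0,-0.0,0.38]],[[-0.78,-0.43,0.1],[0.0,-0.0,0.38]]]
[[[-0.8,-0.39,0.09],[0.0,-0.0,0.38]]]
```

>>> drive_tool --increments '[[[0,0,-0.55],[0,0,0]],[[0,0,-0.55],[0,0,0]],[[-0.49,-0.42,-0.66],[0,0,0.1]],[[-0.5,-0.43,-0.67],[0,0,0.09]],[[-0.71,-0.54,0.09],[0,0,0.38]]]'

```text
t: 12.3
eef_pos: [577.2, -147.5, 99.7]
tcp_rot: [3.137, -0.006, 0.308]
ft_force: [0.0, -0.2, -2.6]
opening: 0.418
```

>>> drive_tool --increments '[[[-0.73,-0.51,0.1],[0,0,0.38]],[[-0.75,-0.5,0.09],[0,0,0.38]],[[-0.76,-0.47,0.1],[0,0,0.38]],[[-0.77,-0.44,0.09],[0,0,0.38]],[[-0.78,-0.43,0.1],[0,0,0.38]]]'

```text
t: 12.72
eef_pos: [446.8, -106.1, 81.8]
tcp_rot: [3.141, -0.001, 0.155]
ft_force: [0.8, 0.1, -2.8]
opening: 0.417
```

>>> drive_tool --increments '[[[-0.8,-0.39,0.09],[0,0,0.38]],[[0,0,0],[0,0,0]],[[0,0,0],[0,0,0]],[[0,0,0],[0,0,0]]]'

```text
t: 13.05
eef_pos: [423.4, -99.0, 79.2]
tcp_rot: [3.141, -0.002, 0.126]
ft_force: [-0.6, 0.3, -3.1]
opening: 0.419
```

```bash
python3 - <<'E'
from ov import *
s=env.state(); print(s['t'],s['eef_pos'],s['tcp_rot'],s['opening'],s['ft_force'])
p=env.read_camera('scene'); t=s['eef_pos']; b=t[2]-24
overlay(p,[(box(t[:2],.127,(70,40),b,b+60),(255,0,255)),(box((421,-98.8),.127,(92,60),12,22),(0,255,255)),(box((421,-98.8),.127,(110,80),12,12)[:1],(0,165,255))],(421,-98,60),'ov6')
E
```

```text
13.05 [423.44018787 -99.04706842  79.20160404] [ 3.14075109e+00 -1.67743301e-03  1.26100585e-01] 0.4185845903194383 [-0.6223532   0.28132707 -3.13712881]
```

View pics/ov6.png

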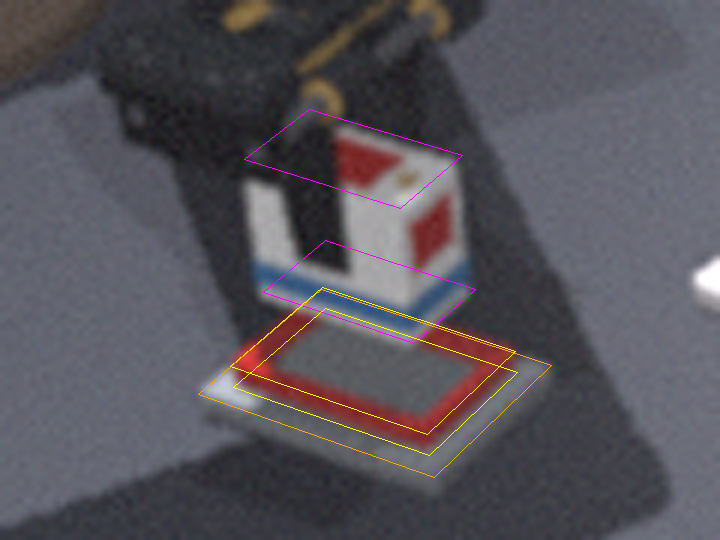

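```bash
python3 - <<'E'
from ov import *
c=(421,-98.8)
for k in ('scene','top'):
    p=env.read_camera(k); p=dict(p); p['pixels']=cv2.imread(f'pics/{k}0.png')
    overlay(p,[(box(c,.127,(92,60),12,22)[1:],(255,255,0)),(box(c,.127,(80,48),22,22)[:1],(255,0,255)),(box(c,.127,(110,80),12,0),(0,165,255))],(421,-98,20),'ov7'+k,(40,36),10)
    
a=cv2.imread('pics/ov7scene.png'); b=cv2.imread('pics/ov7top.png'); cv2.imwrite('pics/ov7.png',cv2.resize(np.hstack([a,b]),(800,360)))
E
```

```text
(no output)
```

View pics/ov7scene.png

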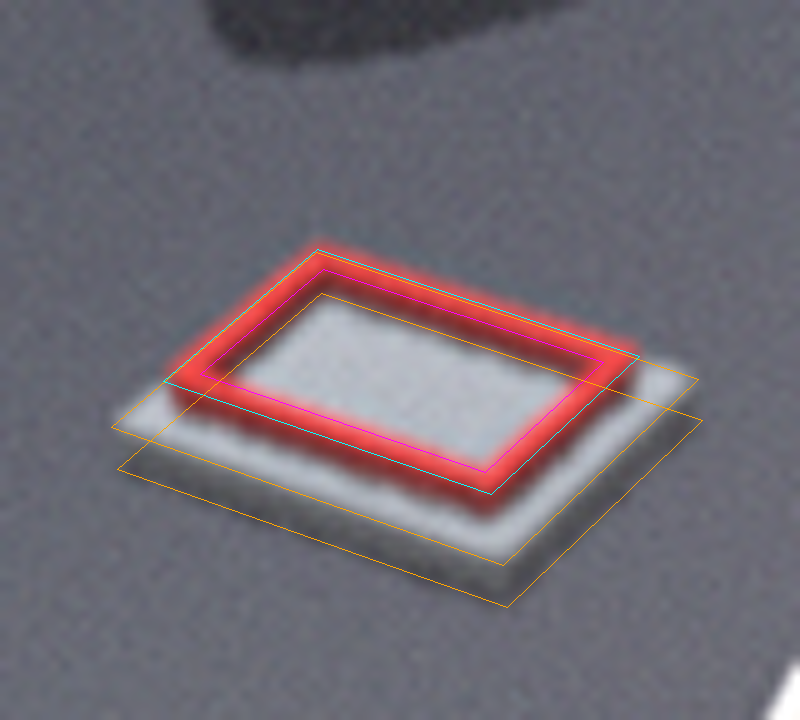

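View pics/ov7top.png

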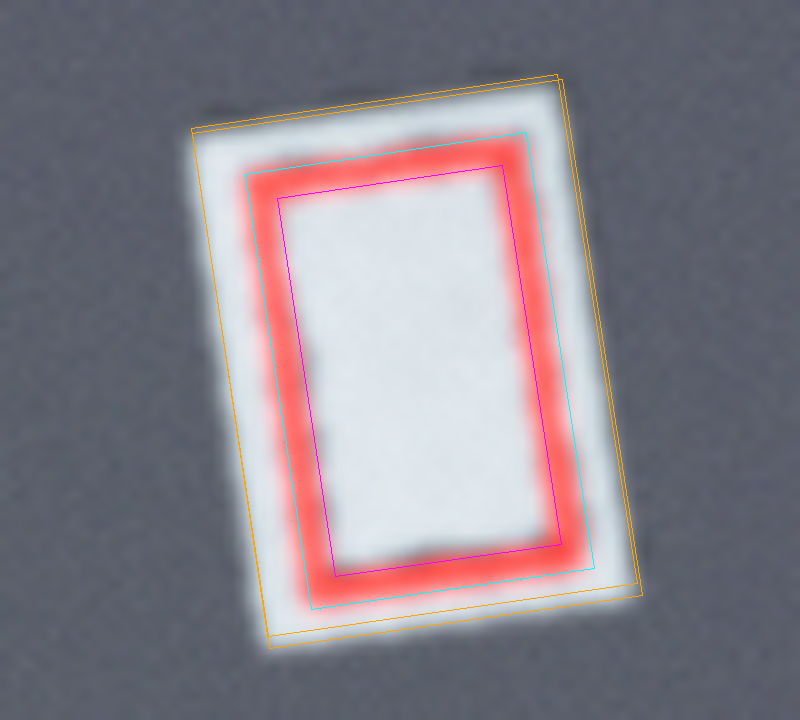

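>>> drive_tool --increments '[[[-0.09,-0.05,0.3],[0,0,0.05]],[[0,0,0.4],[0,0,0]],[[0,0,0.3],[0,0,0]],[[0,0,0],[0,0,0]],[[0,0,0],[0,0,0]]]'

```text
t: 13.62
eef_pos: [419.8, -97.6, 48.5]
tcp_rot: [-3.141, 0.001, 0.122]
ft_force: [0.8, 0.1, -2.6]
opening: 0.424
```

```bash
python3 - <<'E'
from ov import *
s=env.state(); print(s['t'],s['eef_pos'],s['tcp_rot'],s['opening'],s['ft_force'])
p=env.read_camera('scene'); t=s['eef_pos']; b=t[2]-24
c=(420.6,-97.8)
overlay(p,[(box(t[:2],.122,(70,40),b,b+60),(255,0,255)),(box(c,.122,(92,60),12,22),(0,255,255)),(box(c,.122,(110,80),12,12)[:1],(0,165,255))],(421,-98,40),'ov8',(45,40),9)
E
```

```text
13.6167 [419.81077082 -97.55477883  48.5059647 ] [-3.14114084e+00  6.23140889e-04  1.21927779e-01] 0.42361157704887464 [ 0.75268673  0.08157719 -2.61658727]
```

View pics/ov8.png

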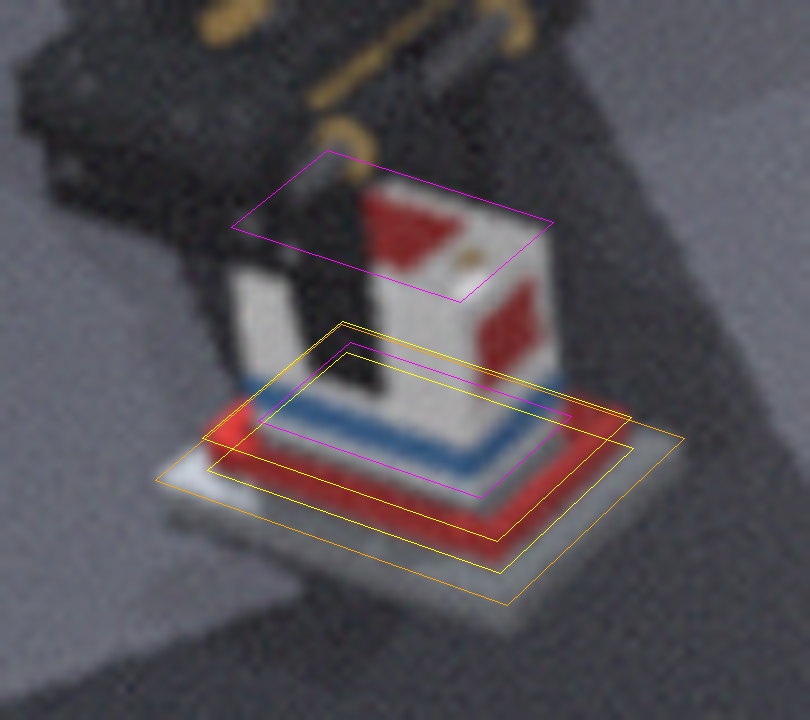

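>>> drive_tool --increments '[[[0,0,0.1],[0,0,0]],[[0,0,0.1],[0,0,0]],[[0,0,0.1],[0,0,0]],[[0,0,0],[0,0,0]]]'

```text
t: 14.0
eef_pos: [419.5, -97.4, 39.4]
tcp_rot: [-3.141, 0.0, 0.122]
ft_force: [0.4, 0.4, -3.3]
opening: 0.422
```

>>> drive_tool --increments '[[[0,0,0.05],[0,0,0]],[[0,0,0.05],[0,0,0]],[[0,0,0],[0,0,0]]]'

```text
t: 14.25
eef_pos: [419.8, -97.4, 38.2]
tcp_rot: [3.141, -0.002, 0.122]
ft_force: [-4.2, 3.9, 30.0]
opening: 0.418
```

>>> drive_tool --increments '[[[0,0,-0.06],[0,0,0]],[[0,0,0],[0,0,0]]]'

```text
t: 14.42
eef_pos: [419.8, -97.6, 39.0]
tcp_rot: [3.141, -0.001, 0.122]
ft_force: [-0.6, -0.9, -2.8]
opening: 0.418
```

```bash
python3 - <<'E'
from ov import *
s=env.state(); print(s['t'],s['eef_pos'],s['tcp_rot'],s['opening'],s['ft_force'])
p=env.read_camera('scene'); t=s['eef_pos']; b=12
c=(420.6,-97.8)
overlay(p,[(box(t[:2],.122,(70,40),b,b+60),(255,0,255)),(box(c,.122,(92,60),12,22),(0,255,255))],(421,-98,40),'ov9',(45,40),9)
E
```

```text
14.4167 [419.78217323 -97.55095322  38.97707939] [ 3.14119828e+00 -9.01248210e-04  1.21865005e-01] 0.41835652402935986 [-0.58700616 -0.92700254 -2.79370487]
```

View pics/ov9.png

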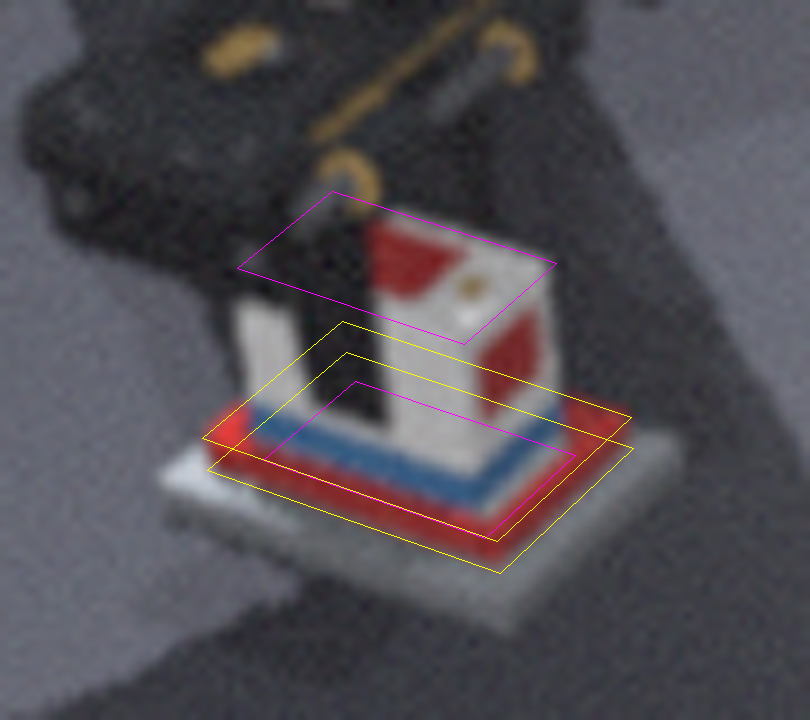

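>>> drive_tool --increments '[[[0,0,0.04],[0,0,0]],[[0,0,0],[0,0,0]]]'

```text
t: 14.63
eef_pos: [419.7, -97.5, 38.1]
tcp_rot: [3.141, -0.001, 0.122]
ft_force: [-3.9, 0.9, 22.3]
opening: 0.423
```

>>> drive_tool --increments '[[[0,0,0],[0,0,0]],[[0,0,0],[0,0,0]],[[0,0,0],[0,0,0]]]' --jaw 0.3

```text
t: 14.88
eef_pos: [419.6, -97.5, 37.1]
tcp_rot: [-3.141, 0.0, 0.122]
ft_force: [0.0, 0.2, -0.5]
opening: 0.574
```

>>> drive_tool --increments '[[[0,0,-0.6],[0,0,0]],[[0,0,-0.8],[0,0,0]],[[0,0,-0.8],[0,0,0]],[[0,0,-0.8],[0,0,0]],[[0,0,-0.8],[0,0,0]]]'

```text
t: 15.3
eef_pos: [419.4, -97.4, 152.3]
tcp_rot: [-3.141, 0.0, 0.122]
ft_force: [0.6, -0.4, -0.2]
opening: 0.649
```

```bash
python3 - <<'E'
from ov import *
s=env.state(); print(s['t'],s['eef_pos'],s['tcp_rot'],s['opening'],s['ft_force'])
p=env.read_camera('scene'); b=12
c=(420.6,-97.8)
overlay(p,[(box(c,.122,(70,40),b,b+60),(255,0,255)),(box(c,.122,(92,60),12,22),(0,255,255))],(421,-98,40),'ov10',(45,40),9)
cb=(554.3,247.7)
overlay(p,[(box(cb,-.048,(52,52),12,50),(255,0,255)),(box(cb,-.048,(10,10),50,89),(0,255,255))],(554,240,60),'bolt1',(45,40),9)
print([ (d['point'],d['score']) for d in env.tip_of('crank_grip',p)],[ (d['point'],d['score']) for d in env.boxes_of('crank_grip',p)])
E
```

```text
15.3 [419.35399572 -97.42135805 152.25447278] [-3.14122486e+00  4.46081337e-04  1.21724228e-01] 0.648621744235952 [ 0.58137197 -0.37253148 -0.20301316]
[([710.9, -327.3, -2.3], 0.64), ([546.8, 210.1, 90.8], 0.61)] []
```

View pics/ov10.png

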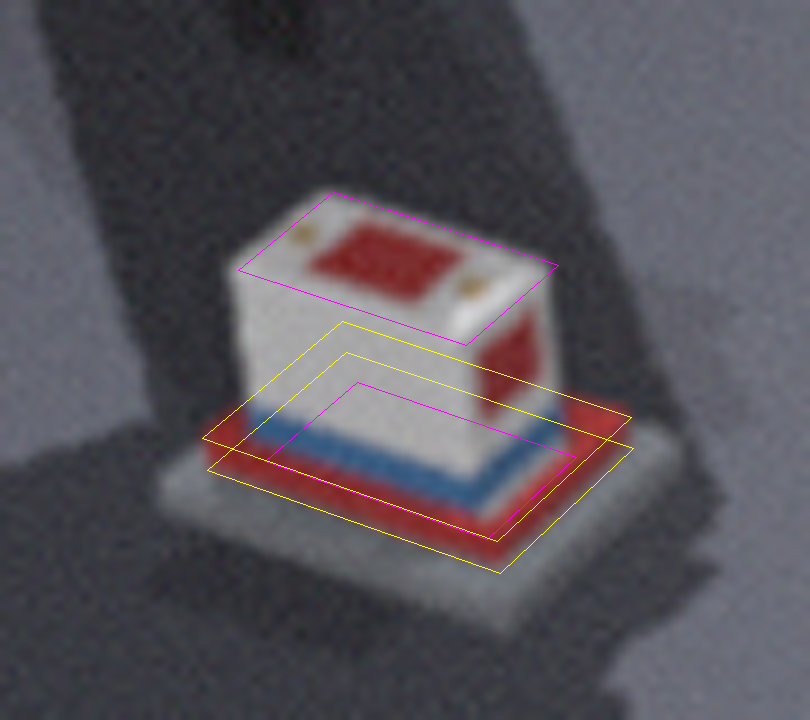

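View pics/bolt1.png

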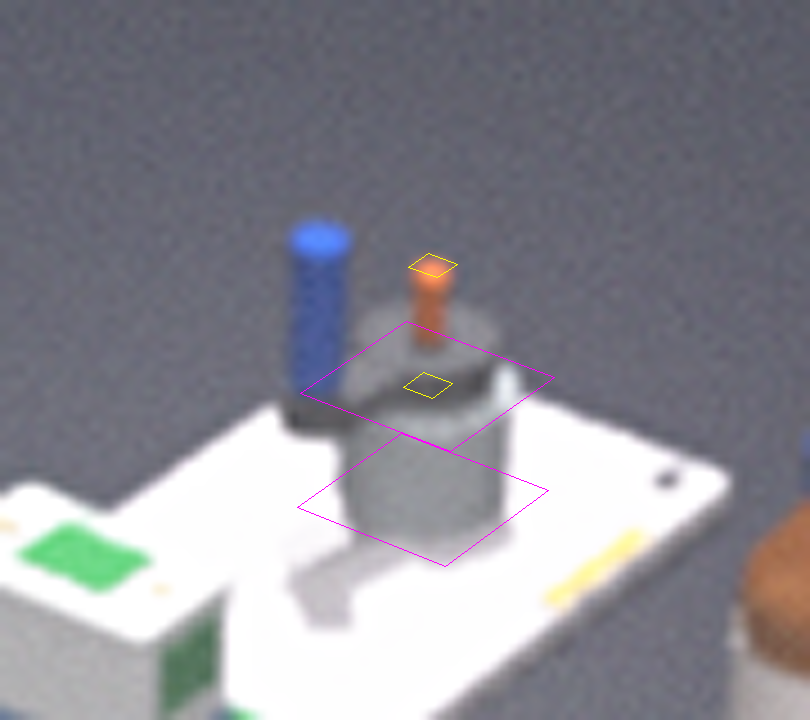

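Both modules sit where their seated outlines predict. The scene view shows the blue grip top at about (320,240) in the crop, and the pin top lands on the modelled bolt axis. Next, the crank.

```bash
python3 - <<'E'
from ov import *
p=env.read_camera('scene'); u=proj(p,[(554,240,60)])[0].astype(int)
f=lambda x,y:(u+np.array([x,y])/9-[45,40]-.5)
print('grip top',ray(p,f(320,240),114),'pin',ray(p,f(433,265),86.5))
plan([(546,203.5,150,1.0)])
E
```

```text
grip top [544.51833982 203.53851356 114.        ] pin [551.79792159 251.80482645  86.5       ]
end [546.1 203.6 150.1] [ 3.142 -0.     1.   ]
[[[0.45,-0.79,0.0],[0.0,-0.0,-0.91]],[[0.51,-0.75,0.01],[0.0,-0.0,-0.91]],[[0.56,-0.71,0.0],[0.0,-0.0,-0.91]],[[0.61,-0.67,0.0],[0.0,-0.0,-0.91]],[[0.65,-0.63,0.01],[0.0,-0.0,-0.91]]]
[[[0.7,-0.58,0.0],[0.0,-0.0,-0.91]],[[0.75,-0.52,0.01],[0.0,-0.0,-0.91]],[[0.77,-0.47,-0.0],[0.0,-0.0,-0.91]],[[0.81,-0.41,0.0],[0.0,-0.0,-0.91]],[[0.84,-0.35,0.01],[0.0,-0.0,-0.91]]]
[[[0.86,-0.28,-0.0],[0.0,-0.0,-0.91]],[[0.88,-0.23,0.0],[0.01,-0.0,-0.97]]]
```

>>> drive_tool --increments '[[[0.45,-0.79,0],[0,0,-0.91]],[[0.51,-0.75,0],[0,0,-0.91]],[[0.56,-0.71,0],[0,0,-0.91]],[[0.61,-0.67,0],[0,0,-0.91]],[[0.65,-0.63,0],[0,0,-0.91]]]' --jaw -0.15

```text
t: 15.92
eef_pos: [472.0, 29.1, 149.8]
tcp_rot: [-3.14, 0.002, 0.489]
ft_force: [0.1, -0.2, 0.2]
opening: 0.431
```

>>> drive_tool --increments '[[[0.7,-0.58,0],[0,0,-0.91]],[[0.75,-0.52,0],[0,0,-0.91]],[[0.77,-0.47,0],[0,0,-0.91]],[[0.81,-0.41,0],[0,0,-0.91]],[[0.84,-0.35,0],[0,0,-0.91]]]'

```text
t: 16.33
eef_pos: [524.7, 154.8, 149.4]
tcp_rot: [-3.14, 0.002, 0.853]
ft_force: [1.1, 0.5, -0.1]
opening: 0.427
```

>>> drive_tool --increments '[[[0.86,-0.28,0],[0,0,-0.91]],[[0.88,-0.23,0],[0,0,-0.97]],[[0,0,0],[0,0,0]],[[0,0,0],[0,0,0]],[[0,0,0],[0,0,0]]]'

```text
t: 16.75
eef_pos: [545.3, 203.2, 149.8]
tcp_rot: [-3.14, 0.002, 0.999]
ft_force: [0.9, -1.2, 0.0]
opening: 0.423
```

```bash
python3 - <<'E'
from ov import *
s=env.state(); print(s['t'],s['eef_pos'],s['tcp_rot'],s['opening'],s['joints'])
t=env.read_camera('top'); p=env.read_camera('scene'); save(t,'top2'); save(p,'scene2')
c=(420.6,-97.8)
overlay(t,[(box(c,.122,(70,40),12,72)[1:],(255,0,255)),(box(c,.122,(92,60),12,22),(0,255,255))],(421,-98,40),'ov11',(45,40),9)
g=(545.2,203)
overlay(p,[(box(g,-.048,(16,16),68,114),(255,0,255)),(box(s['eef_pos'][:2],1.0,(20,60),150,150),(0,255,255))],(546,210,110),'ov12',(50,45),8)
plan([(545.2,203,76,1.0)])
E
```

```text
16.75 [545.26281847 203.16531796 149.83812905] [-3.13983257e+00  1.93752040e-03  9.99307996e-01] 0.4234695324783764 [ 2.43191968e-01  5.03886459e-01  1.73642602e+00 -6.21825435e-05
  9.03897332e-01  8.14720531e-01]
end [545.2 202.9  75.9] [-3.141  0.     1.   ]
[[[0.0,-0.0,0.83],[-0.0,0.0,-0.01]],[[0.0,-0.01,0.83],[-0.0,0.0,-0.01]],[[0.0,-0.0,0.83],[-0.01,0.01,0.0]]]
```

View pics/ov11.png

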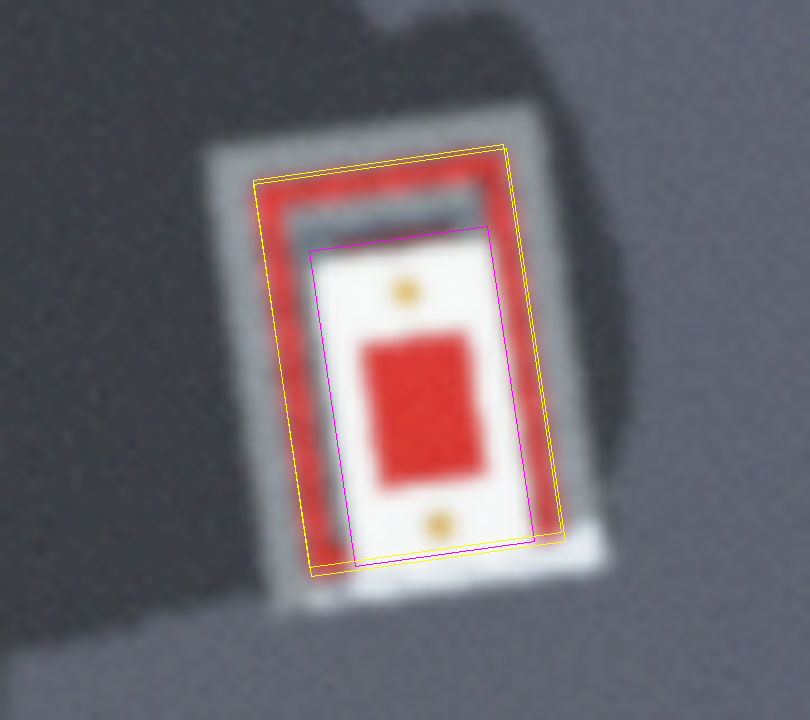

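View pics/ov12.png

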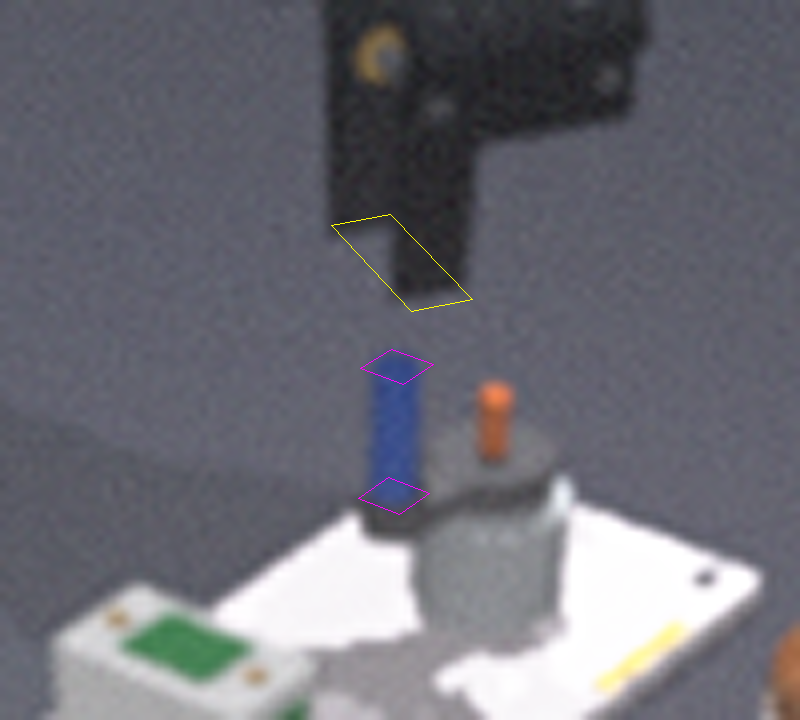

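The top view shows the red module inside its walls, matching the seated outline. I'll descend on the grip.

>>> drive_tool --increments '[[[0,0,0.83],[0,0,0]],[[0,0,0.83],[0,0,0]],[[0,0,0.8],[0,0,0]],[[0,0,0],[0,0,0]],[[0,0,0],[0,0,0]]]'

```text
t: 17.27
eef_pos: [545.7, 202.8, 77.2]
tcp_rot: [-3.14, 0.001, 0.999]
ft_force: [-0.4, 0.1, 0.1]
opening: 0.426
```

>>> drive_tool --increments '[[[0,0,0],[0,0,0]],[[0,0,0],[0,0,0]],[[0,0,0],[0,0,0]],[[0,0,0],[0,0,0]],[[0,0,0],[0,0,0]]]' --jaw -1

```text
t: 17.68
eef_pos: [546.3, 203.8, 78.4]
tcp_rot: [3.141, -0.001, 1.0]
ft_force: [-1.2, -0.5, 6.3]
opening: 0.161
```

```bash
python3 - <<'E'
from ov import *
s=env.state(); print(s['t'],s['eef_pos'],s['tcp_rot'],s['opening']*95,s['ft_force'])
p=env.read_camera('scene')
overlay(p,[],(546,210,90),'ov13',(50,45),8)
E
```

```text
17.6833 [546.25534211 203.77064775  78.36001858] [ 3.14088328e+00 -9.97655626e-04  1.00013809e+00] 15.291351409731792 [-1.186354   -0.54938058  6.30710263]
```

View pics/ov13.png

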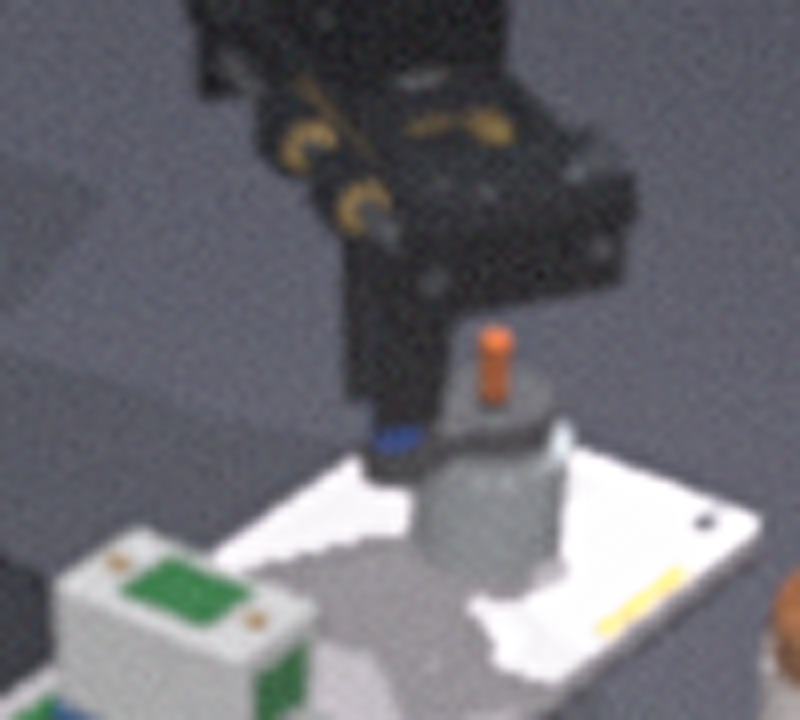

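```bash
cat > circ.py <<'E'
from ov import *
import sys
C=np.array([553.8,248.2]); YD=-0.048; r=45.0
def ang(xy):
    d=xy-C; return YD-np.arctan2(d[1],d[0])
def go(q0,q1,step,z=None,cmd=None):
    s=env.state(); yaw=1.0
    t=np.array(s['eef_pos'][:2]) if cmd is None else np.array(cmd,float)
    n=int(np.ceil(abs(q1-q0)/step)); R=Ro.from_euler('xyz',[np.pi,0,yaw]); rows=[]
    pos=t.copy()
    for q in np.linspace(q0,q1,n+1)[1:]:
        a=YD-q; g=C+r*np.array([np.cos(a),np.sin(a)])
        d=np.round(R.inv().apply(np.r_[g-pos,0])/30,2); d[2]=0; pos=pos+R.apply(d*30)[:2]; rows.append([(d+0.0).tolist(),[0,0,0]])
    print('cmd end',pos.round(2).tolist())
    for i in range(0,len(rows),5): print(str(rows[i:i+5]).replace(' ',''))
def st():
    s=env.state(); d=s['eef_pos'][:2]-C
    print(round(s['t'],2),s['eef_pos'].round(1),'q',round(ang(s['eef_pos'][:2]),3),'r',round(np.hypot(*d),1),'F',s['ft_force'].round(1),s['opening']*95)
E
python3 - <<'E'
from circ import *
st(); go(ang(env.state()['eef_pos'][:2]),-0.1,0.15)
E
```

```text
17.73 [546.3 203.8  78.4] q 1.691 r 45.0 F [-1.4 -0.3  6.2] 15.29953831934103
cmd end [598.8, 250.63]
[[[0.1,0.2,0.0],[0,0,0]],[[0.14,0.18,0.0],[0,0,0]],[[0.15,0.16,0.0],[0,0,0]],[[0.18,0.13,0.0],[0,0,0]],[[0.2,0.11,0.0],[0,0,0]]]
[[[0.21,0.08,0.0],[0,0,0]],[[0.22,0.04,0.0],[0,0,0]],[[0.22,0.01,0.0],[0,0,0]],[[0.22,-0.02,0.0],[0,0,0]],[[0.22,-0.06,0.0],[0,0,0]]]
[[[0.21,-0.08,0.0],[0,0,0]],[[0.19,-0.12,0.0],[0,0,0]]]
```

>>> drive_tool --increments '[[[0.1,0.2,0],[0,0,0]],[[0.14,0.18,0],[0,0,0]],[[0.15,0.16,0],[0,0,0]],[[0.18,0.13,0],[0,0,0]],[[0.2,0.11,0],[0,0,0]]]'

```text
t: 18.15
eef_pos: [578.8, 210.0, 78.4]
tcp_rot: [3.141, 0.0, 1.0]
ft_force: [0.1, -2.0, 6.3]
opening: 0.166
```

>>> drive_tool --increments '[[[0.21,0.08,0],[0,0,0]],[[0.22,0.04,0],[0,0,0]],[[0.22,0.01,0],[0,0,0]]]'

```text
t: 18.4
eef_pos: [593.0, 224.4, 78.4]
tcp_rot: [3.14, -0.001, 1.0]
ft_force: [0.4, -4.0, 5.2]
opening: 0.163
```

```bash
python3 - <<'E'
from circ import *
st()
E
```

```text
18.4 [593.  224.4  78.4] q 0.498 r 45.9 F [ 0.4 -4.   5.2] 15.510756241602861
```

>>> drive_tool --increments '[[[0.22,-0.02,0],[0,0,0]],[[0.22,-0.06,0],[0,0,0]],[[0.21,-0.08,0],[0,0,0]],[[0.19,-0.12,0],[0,0,0]],[[0,0,0],[0,0,0]]]'

```text
t: 18.82
eef_pos: [599.6, 251.8, 78.2]
tcp_rot: [3.14, -0.003, 1.001]
ft_force: [5.6, 1.9, 4.2]
opening: 0.163
```

>>> drive_tool --increments '[[[0,0,0],[0,0,0]],[[0,0,0],[0,0,0]]]'

```text
t: 18.98
eef_pos: [599.7, 251.3, 78.2]
tcp_rot: [3.14, -0.003, 1.0]
ft_force: [5.8, 2.9, 3.2]
opening: 0.158
```

```bash
python3 - <<'E'
from circ import *
st()
p=env.read_camera('scene'); t=env.read_camera('top')
overlay(p,[],(554,240,80),'b2',(45,40),9); overlay(t,[],(554,240,80),'b2t',(45,40),9)
a=cv2.imread('pics/b2.png'); b=cv2.imread('pics/b2t.png'); cv2.imwrite('pics/b2c.png',cv2.resize(np.hstack([a,b]),(800,355)))
E
```

```text
18.98 [599.7 251.3  78.2] q -0.116 r 46.0 F [5.8 2.9 3.2] 15.049594620616254
```

View pics/b2c.png

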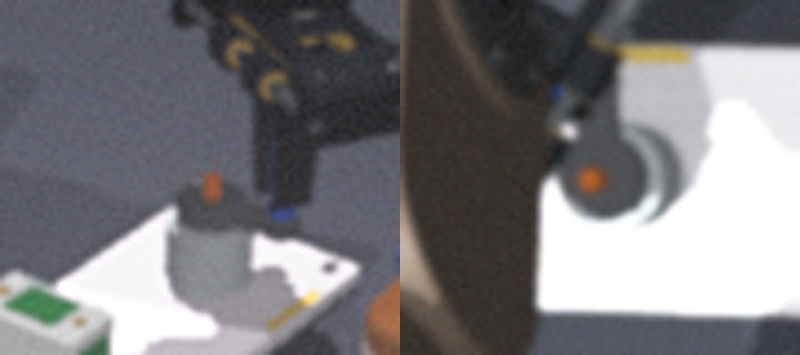

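```bash
cat > pin.py <<'E'
from circ import *
def pin(name):
    p=env.read_camera('scene'); 
    hs=[65,69,75,79,89]
    it=[([np.array([[C[0]+5*np.cos(a),C[1]+5*np.sin(a),h] for a in np.linspace(0,6.28,20)])],(0,255,255) if h in(65,79) else ((255,255,0) if h==69 else (255,0,255))) for h in hs]
    overlay(p,it,(554,248,75),name,(25,22),16)
E
python3 - <<'E'
from pin import *
pin('pin2')
p=env.read_camera('scene'); p=dict(p); p['pixels']=cv2.imread('pics/scene2.png')
overlay(p,[],(554,248,75),'pin1',(25,22),16)
a=cv2.imread('pics/pin1.png'); b=cv2.imread('pics/pin2.png'); cv2.imwrite('pics/pinc.png',cv2.resize(np.hstack([a,b]),(800,352)))
E
```

```text
(no output)
```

View pics/pinc.png

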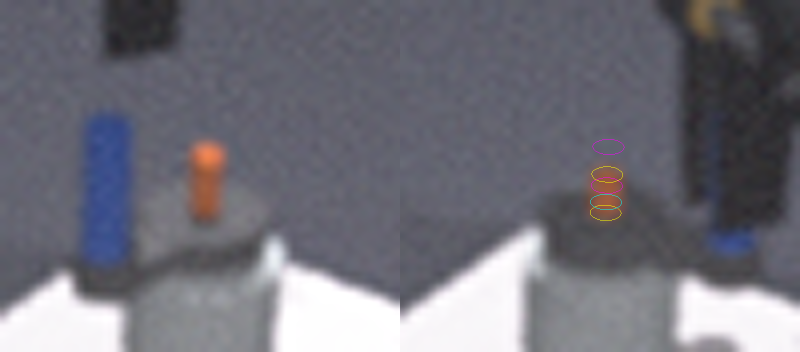

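The pin has sunk to 14 mm proud (top at the 79 mm ring), so the thread has dropped in. Now one turn forward.

```bash
sed -i 's/553.8,248.2/554.4,248.2/' circ.py; python3 - <<'E'
from circ import *
st(); go(-0.1,6.35,0.16,cmd=(598.8,250.6))
E
```

```text
19.18 [599.7 251.3  78.2] q -0.115 r 45.4 F [6.  2.8 3.5] 15.385106198275135
cmd end [598.93, 243.03]
[[[-0.19,0.14,0.0],[0,0,0]],[[-0.22,0.09,0.0],[0,0,0]],[[-0.23,0.05,0.0],[0,0,0]],[[-0.24,0.02,0.0],[0,0,0]],[[-0.23,-0.02,0.0],[0,0,0]]]
[[[-0.23,-0.06,0.0],[0,0,0]],[[-0.22,-0.09,0.0],[0,0,0]],[[-0.2,-0.13,0.0],[0,0,0]],[[-0.18,-0.15,0.0],[0,0,0]],[[-0.15,-0.18,0.0],[0,0,0]]]
[[[-0.12,-0.2,0.0],[0,0,0]],[[-0.09,-0.22,0.0],[0,0,0]],[[-0.05,-0.23,0.0],[0,0,0]],[[-0.02,-0.24,0.0],[0,0,0]],[[0.02,-0.23,0.0],[0,0,0]]]
[[[0.06,-0.23,0.0],[0,0,0]],[[0.09,-0.22,0.0],[0,0,0]],[[0.13,-0.2,0.0],[0,0,0]],[[0.15,-0.17,0.0],[0,0,0]],[[0.18,-0.15,0.0],[0,0,0]]]
[[[0.21,-0.13,0.0],[0,0,0]],[[0.21,-0.08,0.0],[0,0,0]],[[0.23,-0.06,0.0],[0,0,0]],[[0.24,-0.01,0.0],[0,0,0]],[[0.23,0.02,0.0],[0,0,0]]]
[[[0.23,0.06,0.0],[0,0,0]],[[0.22,0.09,0.0],[0,0,0]],[[0.2,0.13,0.0],[0,0,0]],[[0.18,0.15,0.0],[0,0,0]],[[0.15,0.18,0.0],[0,0,0]]]
[[[0.12,0.2,0.0],[0,0,0]],[[0.09,0.22,0.0],[0,0,0]],[[0.05,0.23,0.0],[0,0,0]],[[0.01,0.24,0.0],[0,0,0]],[[-0.02,0.23,0.0],[0,0,0]]]
[[[-0.06,0.23,0.0],[0,0,0]],[[-0.09,0.22,0.0],[0,0,0]],[[-0.13,0.2,0.0],[0,0,0]],[[-0.15,0.17,0.0],[0,0,0]],[[-0.18,0.15,0.0],[0,0,0]]]
[[[-0.21,0.12,0.0],[0,0,0]]]
```

>>> drive_tool --increments '[[[-0.19,0.14,0],[0,0,0]],[[-0.22,0.09,0],[0,0,0]],[[-0.23,0.05,0],[0,0,0]],[[-0.24,0.02,0],[0,0,0]],[[-0.23,-0.02,0],[0,0,0]]]'

```text
t: 19.6
eef_pos: [588.1, 217.8, 78.2]
tcp_rot: [3.14, -0.002, 1.0]
ft_force: [2.2, 3.2, 5.6]
opening: 0.161
```

>>> drive_tool --increments '[[[-0.23,-0.06,0],[0,0,0]],[[-0.22,-0.09,0],[0,0,0]],[[-0.2,-0.13,0],[0,0,0]],[[-0.18,-0.15,0],[0,0,0]],[[-0.15,-0.18,0],[0,0,0]]]'

```text
t: 20.02
eef_pos: [556.7, 203.1, 78.1]
tcp_rot: [3.14, -0.002, 1.0]
ft_force: [3.6, 4.6, 4.2]
opening: 0.16
```

>>> drive_tool --increments '[[[-0.12,-0.2,0],[0,0,0]],[[-0.09,-0.22,0],[0,0,0]],[[-0.05,-0.23,0],[0,0,0]],[[-0.02,-0.24,0],[0,0,0]],[[0.02,-0.23,0],[0,0,0]]]'

```text
t: 20.43
eef_pos: [524.4, 214.8, 78.1]
tcp_rot: [3.14, -0.002, 1.0]
ft_force: [6.4, 1.7, 4.6]
opening: 0.162
```

```bash
python3 - <<'E'
from circ import *
st()
E
```

```text
20.43 [524.4 214.8  78.1] q 2.254 r 44.9 F [6.4 1.7 4.6] 15.400846836209935
```

>>> drive_tool --increments '[[[0.06,-0.23,0],[0,0,0]],[[0.09,-0.22,0],[0,0,0]],[[0.13,-0.2,0],[0,0,0]],[[0.15,-0.17,0],[0,0,0]],[[0.18,-0.15,0],[0,0,0]]]'

```text
t: 20.85
eef_pos: [509.8, 245.7, 78.1]
tcp_rot: [3.14, -0.001, 1.0]
ft_force: [6.1, -4.6, 6.0]
opening: 0.163
```

>>> drive_tool --increments '[[[0.21,-0.13,0],[0,0,0]],[[0.21,-0.08,0],[0,0,0]],[[0.23,-0.06,0],[0,0,0]],[[0.24,-0.01,0],[0,0,0]],[[0.23,0.02,0],[0,0,0]]]'

```text
t: 21.27
eef_pos: [520.7, 277.7, 78.1]
tcp_rot: [3.141, 0.001, 1.001]
ft_force: [0.7, -8.6, 8.5]
opening: 0.16
```

>>> drive_tool --increments '[[[0.23,0.06,0],[0,0,0]],[[0.22,0.09,0],[0,0,0]],[[0.2,0.13,0],[0,0,0]],[[0.18,0.15,0],[0,0,0]],[[0.15,0.18,0],[0,0,0]]]'

```text
t: 21.68
eef_pos: [551.1, 293.1, 78.1]
tcp_rot: [-3.14, 0.002, 1.0]
ft_force: [-5.1, -0.9, 11.2]
opening: 0.165
```

>>> drive_tool --increments '[[[0.12,0.2,0],[0,0,0]],[[0.09,0.22,0],[0,0,0]],[[0.05,0.23,0],[0,0,0]],[[0.01,0.24,0],[0,0,0]],[[-0.02,0.23,0],[0,0,0]]]'

```text
t: 22.1
eef_pos: [584.2, 282.3, 78.1]
tcp_rot: [-3.141, -0.001, 1.0]
ft_force: [-2.5, 6.1, 7.6]
opening: 0.165
```

```bash
python3 - <<'E'
from circ import *
st()
E
```

```text
22.1 [584.2 282.3  78.1] q -0.9 r 45.2 F [-2.5  6.1  7.6] 15.635260368240717
```

>>> drive_tool --increments '[[[-0.06,0.23,0],[0,0,0]],[[-0.09,0.22,0],[0,0,0]],[[-0.13,0.2,0],[0,0,0]],[[-0.15,0.17,0],[0,0,0]],[[-0.18,0.15,0],[0,0,0]]]'

```text
t: 22.52
eef_pos: [599.8, 251.0, 78.2]
tcp_rot: [3.141, -0.003, 1.0]
ft_force: [3.3, 6.2, 4.8]
opening: 0.164
```

>>> drive_tool --increments '[[[-0.21,0.12,0],[0,0,0]],[[0,0,0],[0,0,0]],[[0,0,0],[0,0,0]],[[0,0,0],[0,0,0]]]'

```text
t: 22.85
eef_pos: [599.5, 242.9, 78.2]
tcp_rot: [3.14, -0.002, 1.0]
ft_force: [5.1, -0.1, 5.7]
opening: 0.16
```

```bash
python3 - <<'E'
from pin import *
st(); pin('pin3'); t=env.read_camera('top'); save(t,'top3'); p=env.read_camera('scene'); save(p,'scene3')
for n in ('good_module_mid','bad_module_mid','vial_rack','solvent_bottle','screwdriver','crank_grip','bolt_axis'):
    print(n,[[(np.round(d['point'],1).tolist(),round(d['score'],2)) for d in env.tip_of(n,q)[:1]] for q in (t,p)])
E
```

```text
22.85 [599.5 242.9  78.2] q 0.07 r 45.4 F [ 5.1 -0.1  5.7] 15.23085097581036
good_module_mid [[([545.4, 89.4, 42.0], 0.87)], [([546.2, 86.5, 43.7], 0.95)]]
bad_module_mid [[([418.4, -96.3, 41.8], 0.86)], [([422.0, -94.0, 38.6], 0.56)]]
vial_rack [[([782.2, 18.0, 2.9], 0.57)], [([784.2, 16.4, 3.0], 0.71)]]
solvent_bottle [[([713.1, 202.4, 1.6], 0.92)], [([712.9, 202.8, 2.2], 0.82)]]
screwdriver [[([711.5, -327.6, 1.4], 0.72)], [([711.6, -325.3, -3.7], 0.95)]]
crank_grip [[], [([546.8, 87.7, 44.2], 0.59)]]
bolt_axis [[([552.6, 249.6, 9.3], 0.96)], [([552.3, 248.6, 12.3], 0.67)]]
```

View pics/pin3.png

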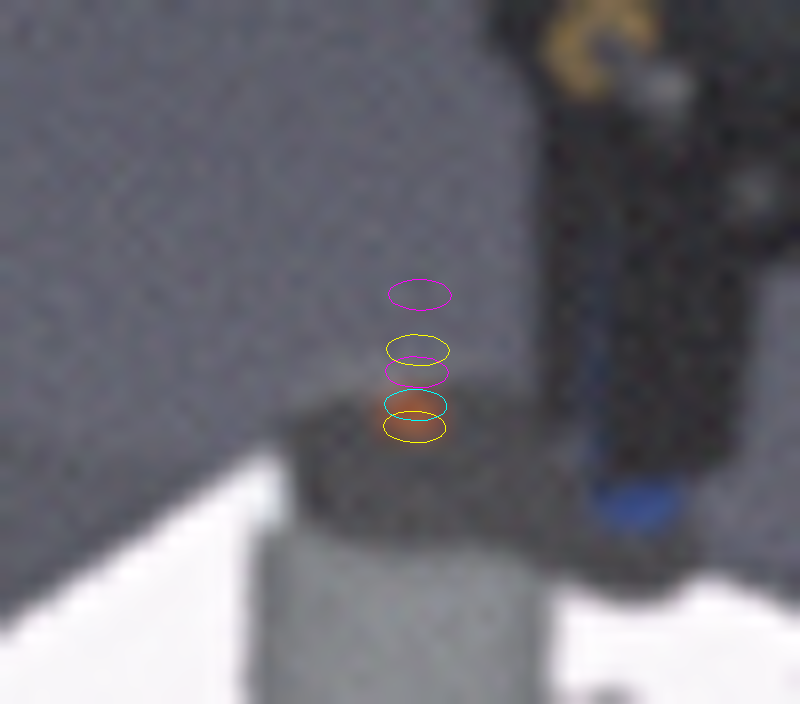

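View pics/scene3.png

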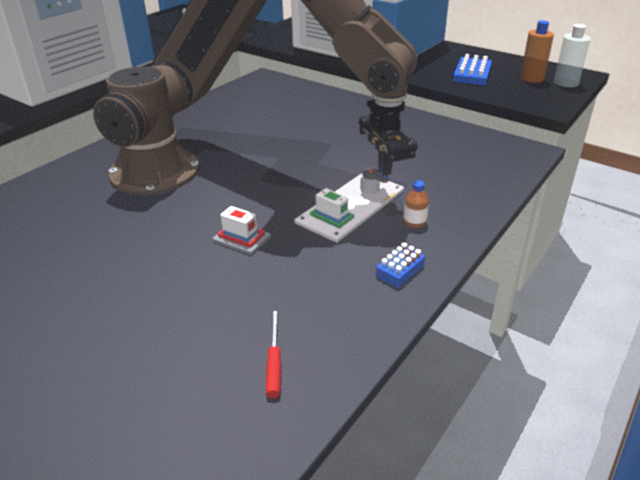

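>>> drive_tool --increments '[[[0,0,0],[0,0,0]],[[0,0,0],[0,0,0]],[[0,0,0],[0,0,0]],[[0,0,0],[0,0,0]],[[0,0,0],[0,0,0]]]'

```text
t: 24.12
eef_pos: [599.5, 242.9, 78.2]
tcp_rot: [3.14, -0.002, 1.0]
ft_force: [4.9, -0.3, 6.8]
opening: 0.164
```

```bash
python3 - <<'E'
from circ import *
st(); print(env.job_done()); st()
E
```

```text
24.12 [599.5 242.9  78.2] q 0.068 r 45.4 F [ 4.9 -0.3  6.8] 15.574616662999295
the job is handed in; nothing more can be done
None
the job is handed in; nothing more can be done
```

The job is handed in at about 24 s of the 72 s allowed; no verdict was reported.

- **Modules:** The green-tagged module is in the green nest and the red-tagged one is in the red nest. Camera overlays of both seated poses matched to within about 2 mm. The networks put the module centres at about 42 mm, as expected for seated modules; the scene camera read 38.6 mm for the red one.
- **Crank:** I turned it backward to about -0.12 rad, where the pin went from about 21 to 14 mm proud, so the thread had dropped in. I then turned it forward to about 6.35 rad, a full turn plus about 0.07 rad. The pin is now about 4 mm proud, which is a bolt depth of about 20 mm.
- **Final hold:** The gripper is still on the crank grip. The reading held steady over the last second before hand-in, with an 8 N wrist force.
- **Bystanders:** The rack, bottle and screwdriver are where they started, within the networks' error.
- **Forces:** The wrist force peaked at about 32 N in the readings, when setting the modules down.

**Checks that disagreed:**
- While the modules were held, the measured tool height differed by a few millimetres from the commanded height, so I set them down by touch.
- In the last check the network reported the crank grip at the green module, which was a false detection.

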